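# Load battery modules into a test cassette and close it up

### The job

Load every battery module lying on the bench into the open test cassette, one to a lane, flat on the floor, lengthwise, and push each one fully home against the white terminal block at the far end and against the guide rail on its left (as the robot sees it). Only when all are in place, shut the clear lid completely, and then swing both clamp levers fully down onto it. Leave the bottles and the carton alone.

Things in the scene. Friction and masses are not known exactly. Their poses are not given: they have to be found in the camera images.
- cassette: Fixed aluminium test box, 172 mm deep (x) by 276 mm wide (y), walls 6 mm thick, 72 mm high, open on top, inner floor at z = 6 mm. Origin: centre of its underside, on the bench; x points away from the robot to the hinge side, y to the left. Turned up to 0.12 rad. White terminal block (end stop) along the far inside: face at x = +35 mm, top at z = 42 mm. Inside of the near wall at x = -80 mm.
- lane0 (a point): Where the origin of a registered module lies in the leftmost lane: cassette x = -10, y = +96, z = 6 mm (block touched ahead, rail touched on the left). Five steel rails along x, 4 mm thick, tops at z = 31 mm, centred at cassette y = +120, +60, 0, -60, -120 mm, make four lanes 56 mm wide and 115 mm long. Insides of the side walls: y = +132 and -132 mm.
- lane1 (a point): The same point in the second lane from the left: cassette x = -10, y = +36, z = 6 mm.
- lane2 (a point): The same point in the third lane: cassette x = -10, y = -24, z = 6 mm.
- lane3 (a point): The same point in the rightmost lane: cassette x = -10, y = -84, z = 6 mm.
- module0: Battery module, black with grey fins: body 90 mm long (x), 44 mm wide (y), 40 mm high, with a carrying rib on top, 60 mm long (x), 12 mm thick (y), 22 mm high, rib top at z = 62 mm. Origin: centre of its underside. Symmetrical end for end. 0.2 to 0.4 kg. Starts on the bench left or right of the cassette; may be absent.
- module1: Battery module, black with grey fins: body 90 mm long (x), 44 mm wide (y), 40 mm high, with a carrying rib on top, 60 mm long (x), 12 mm thick (y), 22 mm high, rib top at z = 62 mm. Origin: centre of its underside. Symmetrical end for end. 0.2 to 0.4 kg. Starts on the bench left or right of the cassette; may be absent.
- module2: Battery module, black with grey fins: body 90 mm long (x), 44 mm wide (y), 40 mm high, with a carrying rib on top, 60 mm long (x), 12 mm thick (y), 22 mm high, rib top at z = 62 mm. Origin: centre of its underside. Symmetrical end for end. 0.2 to 0.4 kg. Starts on the bench left or right of the cassette; may be absent.
- module3: Battery module, black with grey fins: body 90 mm long (x), 44 mm wide (y), 40 mm high, with a carrying rib on top, 60 mm long (x), 12 mm thick (y), 22 mm high, rib top at z = 62 mm. Origin: centre of its underside. Symmetrical end for end. 0.2 to 0.4 kg. Starts on the bench left or right of the cassette; may be absent.
- lid (a joint): Clear plastic lid with aluminium frame, hinged on the cassette's far (+x) rim, angle in rad: 0 shut, about 1.57 standing upright, up to 1.9 leaning away. Stiff: stays where it is left, takes 2 to 8 N at the handle. Reaches 154 mm from the hinge axis, 272 mm wide, 8 mm thick. Starts open.
- lid_handle (a point): Middle of the outer face of the lid's black handle block (60 mm long along y, 14 mm thick, standing 24 mm off the lid's outer face). It lies 110 mm from the hinge axis, and 32 mm off the hinge axis plane on the lid's outer side: on top, near the robot, when the lid is shut; on the far side, near the upper edge, when it stands open.
- lid_hinge (a point): Middle of the lid's hinge axis (which runs along the cassette's y), at x = +83 mm, z = 72 mm in the cassette's frame. A keeper bar under the lid (36 mm deep, 141 to 147 mm from the hinge) comes down 3 mm behind modules that are home, holds them there, and keeps the lid from shutting on one that is not.
- clamp_left (a joint): Left clamp lever, hinged on the cassette's near wall about the cassette's y, in rad: 0 down, level over the lid, pointing away from the robot; 1.57 upright; 2.1 leaning towards the robot. Stays where it is left, takes 2 to 4 N at its grip. Steel arm 14 mm wide with a black grip at the end, 22 mm wide and 16 mm thick, from 54 to 88 mm from the hinge axis. It starts open.
- clamp_left_grip (a point): Middle of the grip's outer face on the left clamp lever: 71 mm from the hinge axis and 8 mm off the arm's middle line; this face is on top when the lever is down, and faces the robot when it stands up.
- clamp_left_hinge (a point): The left clamp's hinge axis, at x = -81, y = +60, z = 90 mm in the cassette's frame.
- clamp_right (a joint): Right clamp lever, the same as the left one.
- clamp_right_grip (a point): The same point on the right clamp lever.
- clamp_right_hinge (a point): The right clamp's hinge axis, at x = -81, y = -60, z = 90 mm in the cassette's frame.
- amber_bottle: Bystander: brown glass bottle, 72 mm wide, 160 mm tall, beyond the cassette. Origin at its underside.
- white_bottle: Bystander: white plastic jar, 72 mm wide, 120 mm tall, beyond the cassette. Origin at its underside.
- glove_carton: Bystander: blue carton 100 x 160 x 70 mm, beyond the cassette. Origin at its underside.
Things that resemble listed ones, but are neither listed nor needed, are in the scene too. What is shaped like the module1 but brown or red is not meant.

How it is judged:
By the outcome, as a careful person would: the job done as asked, in the order asked, and still so for the second after the job is handed in, with the robot touching nothing.
Of module0, module1, module2, module3 only 3 to 4 are there at a start; the rules pass over those that are not, and their reading is None.
At some moment in a run one of module0, module1, module2, module3 may be knocked a few centimetres aside while the robot is not near it.
It also fails if it takes over 210 s, if anything falls off the work surface, if the arm or the gripper's body presses on something with over 40 N, if the wrist force passes 120 N, or if a joint passes its speed limit or range.

### The arm

A 6-joint arm with a two-finger parallel gripper is mounted at the origin on the work surface. World frame = base frame: x ahead of the robot, y to its left, z up, the work surface at z = 0. Lengths are in m, angles in rad, forces in N, time in s.
With the tool pointing down it reaches from about 0.35 to 0.875 m from the base axis. Payload 4.2 kg.
Tool frame: the origin (TCP) lies on the centre line of the jaws, within the pads' length; the fingertips stand 17 mm ahead of it and the grasp point (between the pads) lies 2 mm behind it; z points along the fingers, y is the line along which they close (so a half turn about z gives the same grasp; the last joint's range is limited). The gripper opens to 87 mm and grips with 3 to 60 N. Pads are 19 mm wide; open, the fingers measure 117 mm over their backs; the gripper's body (75 mm by 190 mm) begins 51 mm behind the grasp point.
Start: joints at [-0.852, 0.385, 0.008, 0, -1.194, -0.259], TCP at [0.277, -0.56, 0.24] pointing down, gripper open.
Joint ranges: [-3.14, 3.14], [-1.21, 2.06], [-1.07, 1.41], [-3.16, 2.05], [-2.99, -0.16], [-3.1, 3.1]. Speed limits (rad/s): [2.79, 2.79, 3.14, 3.14, 3.14, 3.14].

### API

Orientations are given as a unit quaternion [w, x, y, z].
In Python, from cell import telemetry, vision, sign_off gives the robot as it stands.
- The arm moves only by the tool jog_arm, never from a script. Its argument "increments" is a list of rows, each a list of 6 numbers: the shift along the tool's x, y, z scaled (see below), then the turn, a rotation vector about the tool's x, y, z scaled (see below). In form: [[dx, dy, dz, wx, wy, wz], ...]. A call has 1 to 5 rows; each row shifts and turns the commanded pose from where the row before left it, along the tool's axes as they then stand; what a row does not reach is not made up. The controller multiplies each number of a shift by 40 mm and each number of a turn by 2 rad. A row lasts 1/10 s, in which the tool goes at most 50 mm and 8.59 degrees, less where a joint would pass 70% of its speed; a pose out of reach is approached as far as the arm can. A call with a number of a shift or a turn outside -1 to 1 is refused whole. A call with a gripper value outside its range is refused whole. "fingers" is the closure, from 0 (fully open) to 1 (shut), set as the call begins (left out, the last holds). The fingers move at their own pace and stop on an object; the grip force is fixed at half the most. Time passes only in rows, so rows that do not move let the fingers close. It gives the time, the measured TCP pose, the force, the opening and the grip force at its end, in the units of the state.
- telemetry.state(): the state, without advancing time (a new reading comes with each control period).
- vision.read_camera(name): name is "scene" or "side" or "wrist"; returns the picture (384x512x3 uint8, blue, green, red); there is no depth.
- vision.get_calibration(name): a dict with "K" (3x3 intrinsics, pixels), "R" (3x3) and "t" (3): a world point X has camera coordinates R X + t. Camera axes: x right, y down, z forward; pixel columns grow to the right and rows downward; lengths in m; the calibration is good to about 2 mm. The wrist camera is an equidistant fisheye: a pixel r from the principal point sees the ray r / f radians off the axis. A picture is of the moment at which its call begins: read the wrist's pose just before it. get_calibration takes no time and is no camera call; for the wrist camera it gives the pose at the moment of the call.
- sign_off(): hands the job in; it is judged then, once.
The state is a dict: "clock": time; "joints": joint angles; "joint_vel": joint speeds; "effort": joint torques, N m; "eef_pos": TCP position; "eef_rot": TCP orientation; "ft_force": force on the tool from outside, world axes, zero at the start; "moment": the same for the moment, N m; "opening": finger opening in m; "finger_force": force on a finger pad.
Only numpy, scipy, OpenCV 4.12 (cv2) and the standard library are available. Lean on these libraries where they do the work, as an engineer would, in place of code of your own. Each camera call takes 0.05 s, during which the arm holds its last target. There are 200 camera calls.

## Working session

There is one attempt and no reset: what is moved stays moved. The work goes in short steps, Python scripts to look and compute and a tool call to move; the robot and the scene stay as the last step left them, time stands still between calls to the robot, and variables do not carry over. Pictures are saved under pics/ and viewed, at most 14 in all, crops included, and the job is handed in when it is done.

Besides the shell and the picture viewer there is one more tool, called after "Request:" by a JSON object that holds its "fn" and its "kwargs", one argument or row to a line. jog_arm: Moves the arm, as the interface text tells. Its arguments: {"type":"object","properties":{"increments":{"type":"array"},"fingers":{"type":"number"}},"required":["increments"]}

```bash
ls; mkdir -p pics
python3 - <<'E'
from cell import telemetry, vision
import cv2, json
s=telemetry.state(); print(s)
for n in ("scene","side"):
    cv2.imwrite(f"pics/{n}0.png",cv2.resize(vision.read_camera(n),(800,600),interpolation=cv2.INTER_CUBIC))
    c=vision.get_calibration(n); print(n,c)
c=vision.get_calibration("wrist");print(c)
E
```

```text
pics
{'clock': 0.0, 'joints': array([-8.52399681e-01,  3.85544528e-01,  6.65722661e-03, -5.45585766e-04,
       -1.19398523e+00, -2.58601134e-01]), 'joint_vel': array([-0.00110798,  0.00215341,  0.00035954,  0.00070413,  0.0004632 ,
       -0.00148691]), 'effort': array([-5.77269202e-04, -3.90661633e+01,  1.87407374e+01,  4.21994224e+00,
        1.09812510e-02, -1.83257612e-04]), 'eef_pos': array([ 0.27713881, -0.55957533,  0.23847219]), 'eef_rot': array([-2.63288328e-04, -2.27779848e-01,  9.73712072e-01,  1.03567636e-03]), 'ft_force': array([0.74570921, 0.69062494, 0.75123343]), 'moment': array([ 0.04697222, -0.0208676 ,  0.02950311]), 'finger_force': 0.0, 'opening': 0.08704394110720425}
scene {'K': array([[480.04566983,   0.        , 252.51659215],
       [  0.        , 480.04566983, 188.09855258],
       [  0.        ,   0.        ,   1.        ]]), 'R': array([[ 0.68574061,  0.72767128, -0.01594779],
       [ 0.51806995, -0.50337296, -0.69153394],
       [-0.51123707,  0.46595083, -0.7221679 ]]), 't': array([-0.42427833, -0.23417036,  1.86534001])}
side {'K': array([[436.9596359 ,   0.        , 256.53087749],
       [  0.        , 436.9596359 , 186.22049007],
       [  0.        ,   0.        ,   1.        ]]), 'R': array([[-0.8224662 , -0.56881128, -0.00175362],
       [-0.33708179,  0.48987825, -0.80398704],
       [ 0.45817596, -0.66066106, -0.59464423]]), 't': array([0.52892302, 0.23242699, 1.17977699])}
{'K': array([[297.31863964,   0.        , 251.64153468],
       [  0.        , 297.31863964, 190.88928427],
       [  0.        ,   0.        ,   1.        ]]), 'R': array([[-0.4445718 ,  0.89574227,  0.00130352],
       [ 0.85462856,  0.42372965,  0.30010531],
       [ 0.26826468,  0.13453238, -0.95390519]]), 't': array([ 0.624354  , -0.03593376,  0.39302901])}
```

View pics/scene0.png

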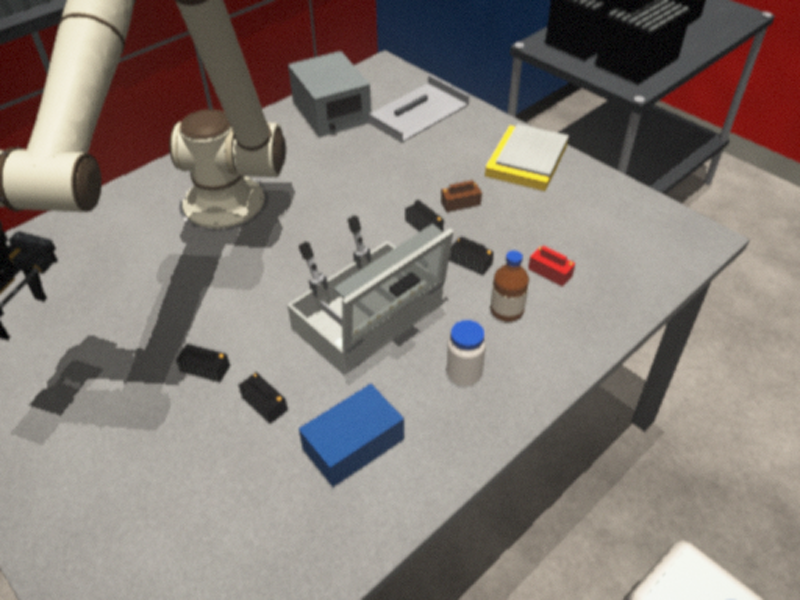

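View pics/side0.png

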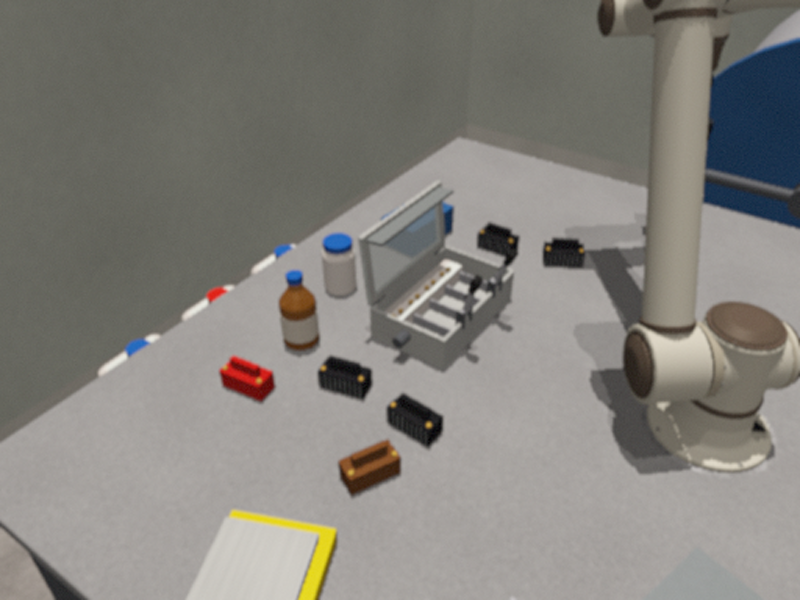

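The scene view shows four black modules, at (203,362), (263,397), (425,217) and (472,255). The brown (462,195) and red (552,264) look-alikes don't fit the description. I'll confirm in enlarged, averaged crops.

Run:
```python
from cell import vision
import cv2, numpy as np
def avg(n,k=5): return np.mean([vision.read_camera(n).astype(float) for _ in range(k)],0)
def crop(im,x,y,w,h,s,name):
    c=cv2.resize(im[y:y+h,x:x+w],None,fx=s,fy=s,interpolation=cv2.INTER_CUBIC)
    c=np.clip((np.clip(c,0,255)/255)**0.6*255,0,255).astype(np.uint8)
    for i in range(0,w,20): cv2.putText(c,str(x+i),(i*s,8),0,.3,(0,255,255)); cv2.line(c,(i*s,0),(i*s,h*s),(0,255,255) if 0 else (90,160,90),1) if i%20==0 else 0
    for j in range(0,h,20): cv2.putText(c,str(y+j),(0,j*s+8),0,.3,(0,255,255)); cv2.line(c,(0,j*s),(w*s,j*s),(90,160,90),1)
    cv2.imwrite(f"pics/{name}.png",c)
a=avg("scene"); b=avg("side")
np.save("scene.npy",a); np.save("side.npy",b)
crop(a,180,120,140,120,5,"sc_cass"); crop(b,220,100,160,120,5,"sd_cass")
crop(b,200,200,100,100,5,"sd_mod") 
crop(a,105,210,85,65,9,"sc_mod") 
print(-vision.get_calibration("wrist")["R"].T@vision.get_calibration("wrist")["t"])
```

```text
[ 0.20292679 -0.59709071  0.38585896]
```

View pics/sc_cass.png

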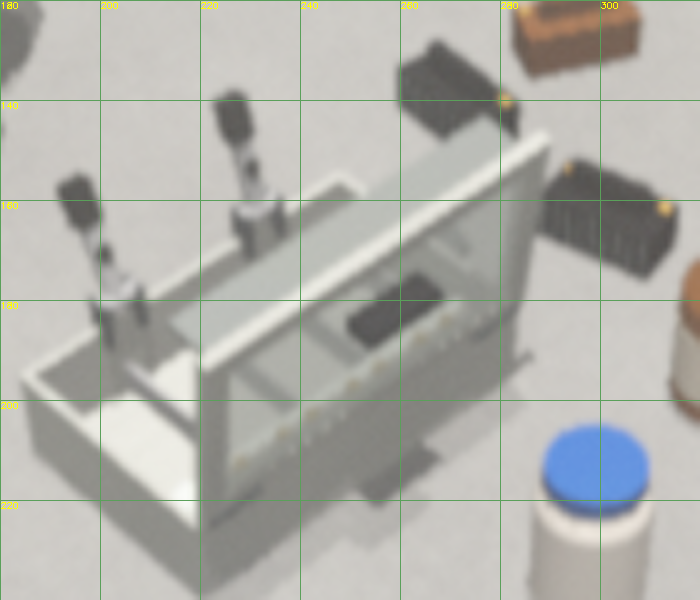

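View pics/sd_cass.png

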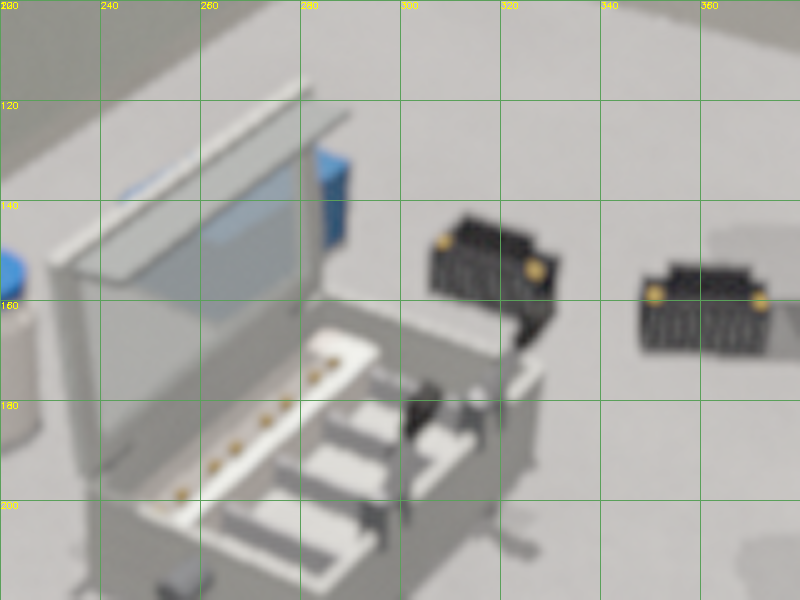

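Cassette corners and the four black modules with gold terminals show clearly. These fit module0–3. Next: a coarse solve from both cameras.

```bash
cat > h.py <<'E'
import numpy as np
from scipy.spatial.transform import Rotation as Ro
from scipy.optimize import least_squares
from cell import telemetry, vision
def proj(c,X):
    p=np.asarray(X)@c["R"].T+c["t"]
    if c.get("fish"):
        r=np.hypot(p[:,0],p[:,1]); th=np.arctan2(r,p[:,2]); k=th/np.maximum(r,1e-9)
        q=np.c_[p[:,0]*k,p[:,1]*k]
    else: q=p[:,:2]/p[:,2:]
    return q*c["K"][0,0]+c["K"][:2,2]
def ray(c,uv):
    q=(np.asarray(uv,float)-c["K"][:2,2])/c["K"][0,0]
    if c.get("fish"):
        th=np.hypot(*q); d=np.r_[q/max(th,1e-9)*np.sin(th),np.cos(th)]
    else: d=np.r_[q,1]
    return -c["R"].T@c["t"], c["R"].T@d
def onplane(c,uv,z):
    o,d=ray(c,uv); return o+d*(z-o[2])/d[2]
def frame(p,X):
    X=np.atleast_2d(X); c,s=np.cos(p[2]),np.sin(p[2])
    return X@np.array([[c,s,0],[-s,c,0],[0,0,1]])+np.r_[p[0],p[1],0]
def fit(obs,p0):  # obs: list of (cam, pts_local, pix)
    f=lambda p:np.concatenate([(proj(c,frame(p,X))-np.asarray(u)).ravel() for c,X,u in obs])
    r=least_squares(f,p0,loss="soft_l1"); return r.x,f(r.x)
E
python3 - <<'E'
from h import *
sc=vision.get_calibration("scene"); sd=vision.get_calibration("side")
m=1e-3
A=np.array([[-86,-138,72],[86,-138,0]])*m
B=np.array([[-86,138,72],[-86,-138,72],[86,-138,72]])*m
p,r=fit([(sc,A,[[184.5,195],[220,239]]),(sd,B,[[284.5,219],[328,173],[283,159]])],[.6,0,0])
print(p.round(4),r.round(1))
for u in ([130,232],[168,254],[272,139],[302,163]): print(onplane(sc,u,.04).round(3))
for u in ([361,161],[318,152],[265,267],[221,241]): print(onplane(sd,u,.04).round(3))
E
```

```text
[0.5359 0.0024 0.0084] [-0.  -1.1  1.7 -0.3  0.1 -0.7  0.3 -0.3  0.4 -2.1]
[ 0.435 -0.337  0.04 ]
[ 0.582 -0.303  0.04 ]
[0.429 0.277 0.04 ]
[0.592 0.261 0.04 ]
[ 0.408 -0.311  0.04 ]
[ 0.562 -0.277  0.04 ]
[0.407 0.302 0.04 ]
[0.563 0.291 0.04 ]
```

Request:
{"fn": "jog_arm", "kwargs": {
  "increments": [
    [0,0,-0.7,0,0,0.0575],
    [0,0,-0.7,0,0,0.0575],
    [0,0,-0.7,0,0,0.0575],
    [0,0,-0.2,0,0,0.0575]
  ]
}}

```text
clock: 1.0
eef_pos: [0.2778, -0.5612, 0.3357]
eef_rot: [0.002, 0.002, 1.0, -0.003]
ft_force: [0.6, -0.1, 0.4]
opening: 0.0872
finger_force: 0.0
```

Request:
{"fn": "jog_arm", "kwargs": {
  "increments": [
    [-0.6,0.85,0,0,0,0],
    [-0.6,0.85,0,0,0,0],
    [-0.6,0.85,0,0,0,0],
    [-0.6,0.85,0,0,0,0]
  ]
}}

```text
clock: 1.4
eef_pos: [0.374, -0.4228, 0.3317]
eef_rot: [0.0, 0.0, 1.0, -0.0]
ft_force: [1.1, -0.1, -0.6]
opening: 0.0871
finger_force: 0.0
```

Request:
{"fn": "jog_arm", "kwargs": {
  "increments": [
    [-0.6,0.85,0,0,0,0],
    [-0.6,0.85,0,0,0,0],
    [-0.6,0.85,0,0,0,0],
    [0,0,0,0,0,0]
  ]
}}

```text
clock: 1.8
eef_pos: [0.4476, -0.3189, 0.3317]
eef_rot: [0.001, -0.003, 1.0, 0.0]
ft_force: [-0.1, 0.4, -0.2]
opening: 0.087
finger_force: 0.0
```

```bash
cat > w.py <<'E'
import sys,cv2
from h import *
def snap(name,k=3):
    c=vision.get_calibration("wrist"); c["fish"]=1
    im=np.mean([vision.read_camera("wrist").astype(float) for _ in range(k)],0)
    np.savez(name+".npz",im=im,**{q:c[q] for q in "KRt"})
    c2=cv2.resize(im,(800,600),interpolation=cv2.INTER_CUBIC)
    c2=(np.clip(c2/255,0,1)**.6*255).astype(np.uint8)
    cv2.imwrite(f"pics/{name}.png",c2)
if __name__=="__main__":
    snap(sys.argv[1]); s=telemetry.state(); print(s["clock"],s["eef_pos"].round(4),s["eef_rot"].round(4),s["ft_force"].round(2))
E
python3 w.py w1
```

```text
1.95 [ 0.4454 -0.322   0.3317] [-0.e+00 -2.e-04  1.e+00 -1.e-04] [-0.11 -0.55 -0.09]
```

View pics/w1.png

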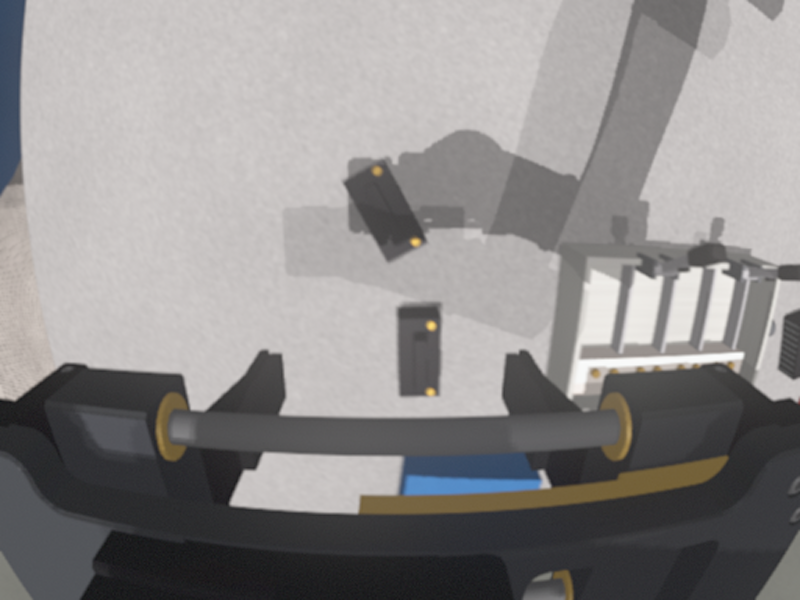

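```bash
cat > cr.py <<'E'
import sys,cv2,numpy as np
# cr.py npz out x,y,w,h ... each scaled to 400 wide panels
z=np.load(sys.argv[1]+".npz"); im=z["im"]; ps=[]
for a in sys.argv[3:]:
    x,y,w,h=map(int,a.split(",")); s=390/w if len(sys.argv)>4 else 790/w
    s=min(s,590/h)
    c=cv2.resize(im[y:y+h,x:x+w],None,fx=s,fy=s,interpolation=cv2.INTER_CUBIC)
    c=(np.clip(c/255,0,1)**.45*255).astype(np.uint8)
    for i in range(-x%10,w,10):
        cv2.line(c,(int(i*s),0),(int(i*s),5),(0,0,255),1); cv2.putText(c,str(x+i),(int(i*s),14),0,.35,(0,0,255))
        cv2.line(c,(int(i*s),0),(int(i*s),600),(60,160,60),1)
    for j in range(-y%10,h,10):
        cv2.putText(c,str(y+j),(0,int(j*s)+4),0,.35,(0,0,255)); cv2.line(c,(0,int(j*s)),(800,int(j*s)),(60,160,60),1)
    ps.append(c)
H=max(p.shape[0] for p in ps)
cv2.imwrite(f"pics/{sys.argv[2]}.png",np.hstack([cv2.copyMakeBorder(p,0,H-p.shape[0],0,8,0) for p in ps]))
E
python3 cr.py w1 w1c 215,98,65,75 245,188,45,70
```

```text
(no output)
```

View pics/w1c.png

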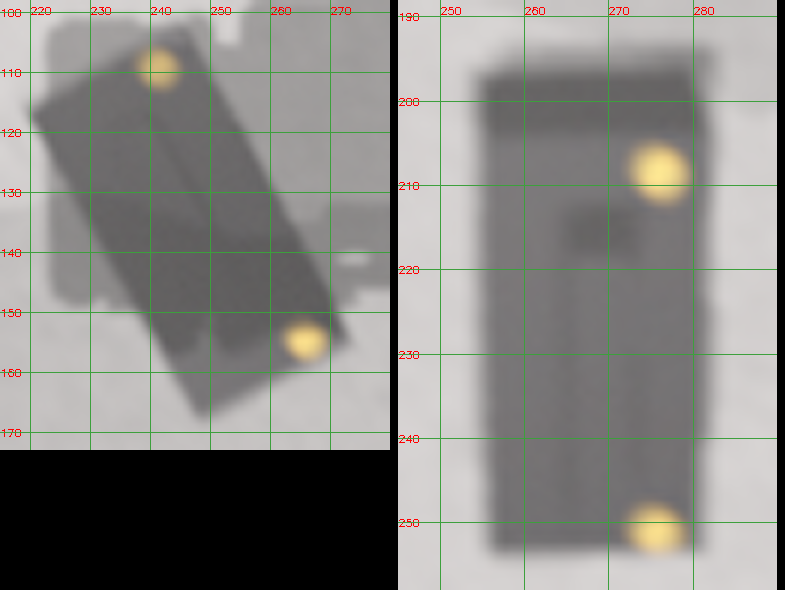

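```bash
cat >> h.py <<'E'
def cam(name):
    z=np.load(name+".npz"); return dict(K=z["K"],R=z["R"],t=z["t"],fish=1)
TOP=np.array([[-45,-22,40],[-45,22,40],[45,22,40],[45,-22,40]])*1e-3
E
python3 - <<'E'
from h import *
c=cam("w1")
for px,g in (([[220.5,117],[246,103],[273,155],[248.5,168]],[.42,-.325,.5]),([[255,204.5],[281,204.5],[281,253.5],[256,253.5]],[.57,-.29,0])):
    p,r=fit([(c,TOP,px)],g); print(p.round(4),r.round(1))
E
```

```text
[ 0.418  -0.3259  0.4944] [-1.  -0.5 -0.  -0.8  1.3  0.6 -0.1  0.9]
[ 0.5694 -0.2912  0.0293] [-0.7 -0.1  1.2 -0.7  0.4  0.2 -0.7  0.9]
```

Request:
{"fn": "jog_arm", "kwargs": {
  "increments": [
    [0,1,-0.7,0,0,0],
    [0,1,-0.7,0,0,0],
    [0,1,-0.7,0,0,0],
    [0,1,-0.7,0,0,0],
    [0,1.2,0,0,0,0]
  ]
}}

```text
out of range: a shift must lie within [-1, 1]
```

Request:
{"fn": "jog_arm", "kwargs": {
  "increments": [
    [0.2,1.2,0,0,0,0],
    [0.2,1.2,0,0,0,0],
    [0.2,1,0,0,0,0],
    [0,0,0,0,0,0],
    [0,0,0,0,0,0]
  ]
}}

```text
out of range: a shift must lie within [-1, 1]
```

```bash
python3 w.py w2
```

```text
2.1 [ 0.4448 -0.3229  0.3315] [-1.e-04  9.e-04  1.e+00 -0.e+00] [-0.48  0.59 -0.05]
```

View pics/w2.png

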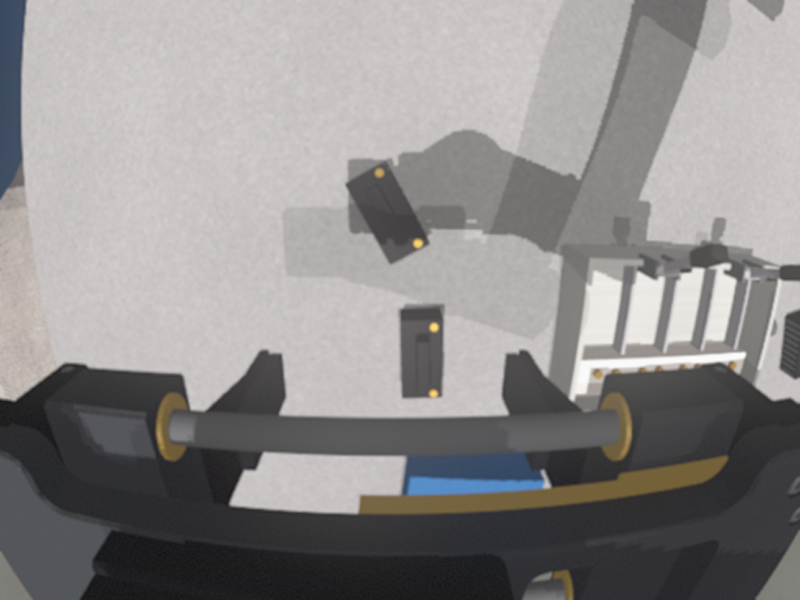

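Same view as before: the move was refused because values must stay within ±1. Both right modules fit well. Retrying in smaller steps.

Request:
{"fn": "jog_arm", "kwargs": {
  "increments": [
    [0.1,1,-0.6,0,0,0],
    [0.1,1,-0.6,0,0,0],
    [0.1,1,-0.6,0,0,0],
    [0.1,1,-0.6,0,0,0],
    [0.1,1,0,0,0,0]
  ]
}}

```text
clock: 2.6
eef_pos: [0.4258, -0.1221, 0.4313]
eef_rot: [0.004, 0.001, 1.0, -0.0]
ft_force: [0.9, 0.0, 0.4]
opening: 0.0873
finger_force: 0.0
```

Request:
{"fn": "jog_arm", "kwargs": {
  "increments": [
    [0,1,0,0,0,0],
    [0,1,0,0,0,0],
    [0,1,0,0,0,0],
    [0,1,0,0,0,0],
    [0,1,0,0,0,0]
  ]
}}

```text
clock: 3.1
eef_pos: [0.4252, 0.0785, 0.4279]
eef_rot: [0.0, 0.001, 1.0, 0.0]
ft_force: [0.4, -0.5, 0.7]
opening: 0.0872
finger_force: 0.0
```

Request:
{"fn": "jog_arm", "kwargs": {
  "increments": [
    [0,1,0,0,0,0],
    [0,0.5,0,0,0,0],
    [0,0,0,0,0,0],
    [0,0,0,0,0,0]
  ]
}}

```text
clock: 3.5
eef_pos: [0.4256, 0.1373, 0.4275]
eef_rot: [-0.0, 0.0, 1.0, -0.0]
ft_force: [0.7, -0.3, -0.5]
opening: 0.0871
finger_force: 0.0
```

```bash
python3 w.py w3
```

```text
3.65 [0.4256 0.1367 0.4278] [2.0e-04 1.1e-03 1.0e+00 0.0e+00] [-0.75 -0.31 -0.94]
```

View pics/w3.png

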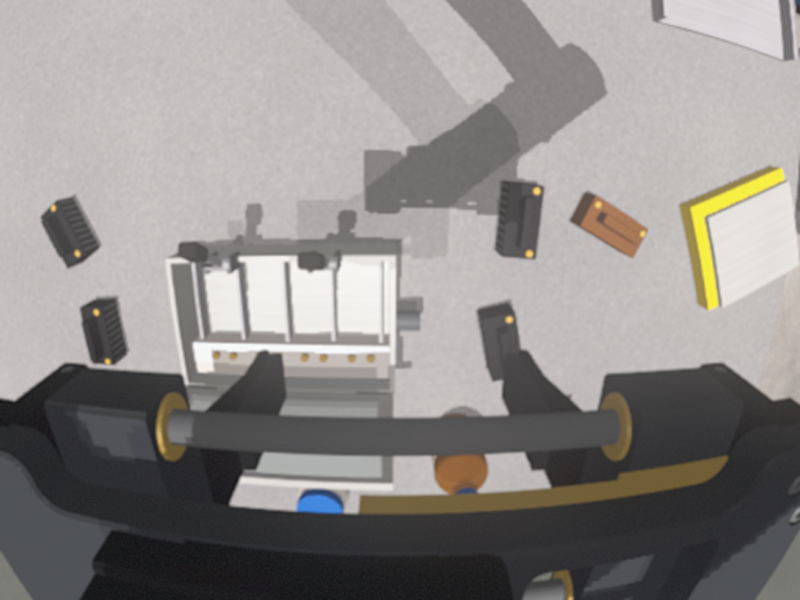

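Now I have a clean view: cassette (165–420, 240–390), left modules at (520,220) and (500,340), and the brown decoy at (610,225). Next an enlarged crop.

```bash
python3 cr.py w3 w3a 104,148,166,106; python3 cr.py w3 w3b 310,110,42,60 300,188,42,58
```

```text
(no output)
```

View pics/w3a.png

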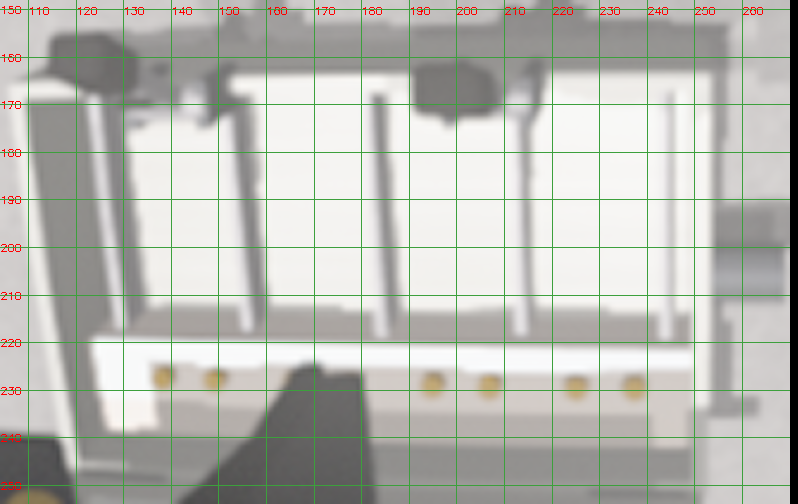

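View pics/w3b.png

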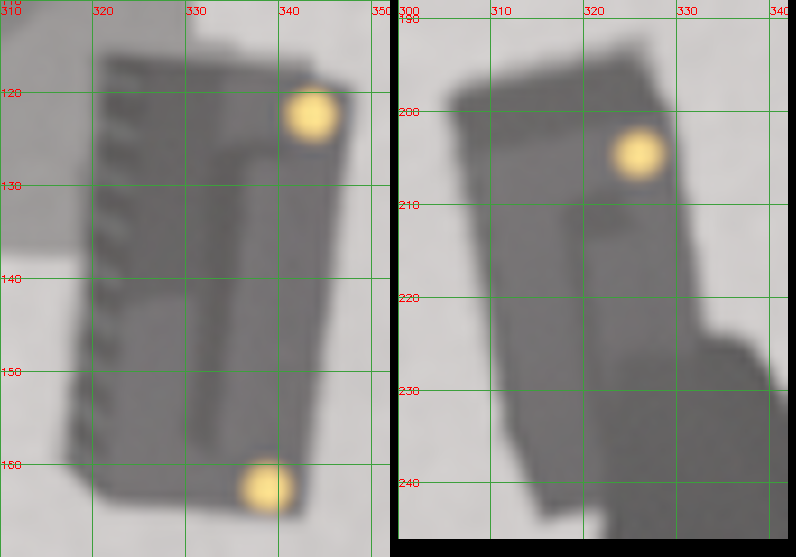

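Run:
```python
from h import *
c=cam("w3")
# cassette
X=np.array([[35,y,31] for y in (-120,-60,0,60,120)]+[[-80,-132,72],[-80,120,31],[-86,138,72]])*1e-3
u=[[129.6,217.3],[155.9,217.3],[184.3,218.8],[213.5,218.4],[243.7,219],[108.5,168.5],[245,163],[255,163]]
p,r=fit([(c,X[:6],u[:6])],[.536,.002,0]); print("cass",p.round(4)); print(r.reshape(-1,2).round(1))
sc=vision.get_calibration("scene"); sd=vision.get_calibration("side"); m=1e-3
A=np.array([[-86,-138,72],[86,-138,0]])*m; B=np.array([[-86,138,72],[-86,-138,72],[86,-138,72]])*m
p,r=fit([(c,X[:6],u[:6]),(sc,A,[[184.5,195],[220,239]]),(sd,B,[[284.5,219],[328,173],[283,159]])],[.536,0,0]); print(p.round(4)); print(r.reshape(-1,2).round(1))
print("pred extra", proj(c,frame(p,np.array([[-80,120,31],[-86,138,72],[-80,-132,72],[86,-138,72],[35,-132,42],[35,132,42],[35,-60,6]])*m)).round(1))
for px,idx,g in (([[348,119],[343,165.5],[321,164]],[1,2,3],[.418,.29,-.1]),([[307.5,204.2],[329.7,200.5],[315.5,244]],[0,1,3],[.577,.276,.1])):
    p,r=fit([(c,TOP[idx],px)],g); print(p.round(4),r.round(1))
```

```text
cass [0.5365 0.0006 0.0009]
[[ 0.  -0.1]
 [ 0.1  0.5]
 [-0.2 -0.5]
 [-0.1  0.3]
 [-0.1 -0.2]
 [ 0.3 -0.1]]
[0.5365 0.0008 0.0026]
[[ 0.1  0. ]
 [ 0.2  0.6]
 [-0.1 -0.5]
 [ 0.   0.2]
 [-0.  -0.3]
 [ 0.3  0. ]
 [-0.3 -1. ]
 [ 1.2  0.1]
 [-0.1 -1.1]
 [ 0.5 -0.4]
 [ 0.8 -2.4]]
pred extra [[243.  161.5]
 [252.7 163. ]
 [108.8 168.5]
 [118.7 247.4]
 [122.7 219.2]
 [249.7 220.9]
 [159.6 213.4]]
[ 0.4145  0.2902 -0.0513] [ 0.2 -0.5  0.   0.3 -0.2  0.2]
[0.5768 0.2777 0.2426] [ 0.4  0.4 -0.1 -1.1 -0.3  0.4]
```

Cassette pose is (0.5365, 0.001, ~0). Modules are located to about 2 mm. Picking the near-left module first.

Request:
{"fn": "jog_arm", "kwargs": {
  "increments": [
    [0.04,0.55,0.95,0,0,0],
    [0.04,0.55,0.95,0,0,0],
    [0.04,0.55,0.95,0,0,0],
    [0.04,0.55,0.95,0,0,0],
    [0.04,0.55,0.95,0,0,0]
  ],
  "fingers": 0.3
}}

```text
clock: 4.15
eef_pos: [0.4178, 0.2476, 0.2367]
eef_rot: [0.001, 0.001, 1.0, 0.001]
ft_force: [1.6, 0.2, 0.6]
opening: 0.0623
finger_force: 0.0
```

Request:
{"fn": "jog_arm", "kwargs": {
  "increments": [
    [0.04,0.55,0.95,0,0,0],
    [0.04,0.55,0.95,0,0,0],
    [0,0,0,0,0,0.025],
    [0,0,0,0,0,0]
  ]
}}

```text
clock: 4.55
eef_pos: [0.4145, 0.2911, 0.1605]
eef_rot: [-0.001, 0.025, 1.0, -0.001]
ft_force: [1.5, 0.4, 0.2]
opening: 0.0606
finger_force: 0.0
```

Request:
{"fn": "jog_arm", "kwargs": {
  "increments": [
    [0,0,0.8,0,0,0],
    [0,0,0.8,0,0,0],
    [0,0,0.6,0,0,0],
    [0,0,0.3,0,0,0],
    [0,0,0,0,0,0]
  ]
}}

```text
clock: 5.05
eef_pos: [0.4145, 0.291, 0.0611]
eef_rot: [-0.0, 0.025, 1.0, -0.001]
ft_force: [0.1, 0.1, 1.1]
opening: 0.0611
finger_force: 0.0
```

Request:
{"fn": "jog_arm", "kwargs": {
  "increments": [
    [0,0,0,0,0,0],
    [0,0,0,0,0,0],
    [0,0,0,0,0,0],
    [0,0,0,0,0,0]
  ],
  "fingers": 1
}}

```text
clock: 5.45
eef_pos: [0.4146, 0.2923, 0.0624]
eef_rot: [0.001, 0.025, 1.0, 0.001]
ft_force: [0.9, 0.6, 0.7]
opening: 0.0364
finger_force: 0.0
```

Request:
{"fn": "jog_arm", "kwargs": {
  "increments": [
    [0,0,-0.5,0,0,0],
    [0,0,-0.8,0,0,0],
    [0,0,-1,0,0,0],
    [0,0,-0.8,0,0,0],
    [0,0,0,0,0,-0.025]
  ]
}}

```text
clock: 5.95
eef_pos: [0.4164, 0.2941, 0.1911]
eef_rot: [0.004, -0.001, 1.0, 0.004]
ft_force: [-0.1, 0.2, -0.2]
opening: 0.0022
finger_force: 0.0
```

Closed too slowly before lifting. Repeat with a longer wait.

Request:
{"fn": "jog_arm", "kwargs": {
  "increments": [
    [0,0,0,0,0,0.025],
    [0,0,0.5,0,0,0],
    [0,0,0,0,0,0],
    [0,0,0,0,0,0],
    [0,0,0,0,0,0]
  ],
  "fingers": 0.6
}}

```text
clock: 6.45
eef_pos: [0.4147, 0.2922, 0.1663]
eef_rot: [0.0, 0.025, 1.0, 0.0]
ft_force: [0.3, -0.6, -0.0]
opening: 0.0312
finger_force: 0.0
```

Request:
{"fn": "jog_arm", "kwargs": {
  "increments": [
    [0,0,0.8,0,0,0],
    [0,0,0.8,0,0,0],
    [0,0,0.6,0,0,0],
    [0,0,0.4,0,0,0],
    [0,0,0,0,0,0]
  ]
}}

```text
clock: 6.95
eef_pos: [0.4136, 0.291, 0.06]
eef_rot: [-0.001, 0.025, 1.0, -0.002]
ft_force: [-0.3, -0.4, 0.1]
opening: 0.0351
finger_force: 0.0
```

Request:
{"fn": "jog_arm", "kwargs": {
  "increments": [
    [0,0,0,0,0,0],
    [0,0,0,0,0,0],
    [0,0,0,0,0,0],
    [0,0,0,0,0,0],
    [0,0,0,0,0,0]
  ],
  "fingers": 1
}}

```text
clock: 7.45
eef_pos: [0.4143, 0.2918, 0.0621]
eef_rot: [0.0, 0.025, 1.0, 0.0]
ft_force: [-1.9, -1.3, 3.1]
opening: 0.0121
finger_force: 30.0
```

Request:
{"fn": "jog_arm", "kwargs": {
  "increments": [
    [0,0,0,0,0,0],
    [0,0,0,0,0,0]
  ]
}}

```text
clock: 7.65
eef_pos: [0.4143, 0.2918, 0.062]
eef_rot: [0.0, 0.025, 1.0, -0.0]
ft_force: [-2.4, -1.5, 6.3]
opening: 0.0119
finger_force: 30.0
```

Gripped (12 mm). Checking lid and lever angles from existing pixels before going over the cassette.

Run:
```python
from h import *
c=cam("w3"); p=[.5365,.001,.001]
for a in (1.4,1.5,1.57,1.65,1.75,1.85):
    print("lid",a,proj(c,frame(p,[[.083+.154*np.cos(a),-.0,.072+.154*np.sin(a)]])).round(1), "obs top edge v~308-312")
for a in (1.5,1.7,1.9,2.1):
    print("lever",a,[proj(c,frame(p,[[-.081+.088*np.cos(a),y,.09+.088*np.sin(a)]])).round(1).tolist() for y in (.06,-.06)],"obs grip y=+60 ~(198,168) ; -60 ~(121,160)")
```

```text
lid 1.4 [[164.5 308.9]] obs top edge v~308-312
lid 1.5 [[162.7 302.1]] obs top edge v~308-312
lid 1.57 [[161.6 296.8]] obs top edge v~308-312
lid 1.65 [[160.4 290.2]] obs top edge v~308-312
lid 1.75 [[159.2 281.1]] obs top edge v~308-312
lid 1.85 [[158.4 271.4]] obs top edge v~308-312
lever 1.5 [[[197.7, 187.0]], [[120.2, 187.3]]] obs grip y=+60 ~(198,168) ; -60 ~(121,160)
lever 1.7 [[[197.1, 174.9]], [[118.9, 175.8]]] obs grip y=+60 ~(198,168) ; -60 ~(121,160)
lever 1.9 [[[197.1, 162.2]], [[118.8, 163.9]]] obs grip y=+60 ~(198,168) ; -60 ~(121,160)
lever 2.1 [[[197.5, 150.0]], [[119.8, 152.4]]] obs grip y=+60 ~(198,168) ; -60 ~(121,160)
```

Request:
{"fn": "jog_arm", "kwargs": {
  "increments": [
    [0,0,-0.3,0,0,0],
    [0,0,-0.7,0,0,0],
    [0,0,-1,0,0,-0.025],
    [0,0,-1,0,0,0],
    [0,0,-0.3,0,0,0]
  ]
}}

```text
clock: 8.15
eef_pos: [0.416, 0.2938, 0.1982]
eef_rot: [0.003, -0.0, 1.0, 0.004]
ft_force: [0.9, 1.5, -2.4]
opening: 0.0118
finger_force: 29.9
```

Request:
{"fn": "jog_arm", "kwargs": {
  "increments": [
    [-0.9,0,0,0,0,0],
    [-0.9,0,0,0,0,0],
    [-0.84,0,0,0,0,0],
    [0,-1,0,0,0,0],
    [0,-1,0,0,0,0]
  ]
}}

```text
clock: 8.65
eef_pos: [0.5198, 0.2111, 0.1907]
eef_rot: [-0.002, 0.0, 1.0, -0.001]
ft_force: [-0.1, -0.3, -3.3]
opening: 0.0117
finger_force: 30.0
```

Request:
{"fn": "jog_arm", "kwargs": {
  "increments": [
    [0,-1,0,0,0,0],
    [0,-1,0,0,0,0],
    [0,-0.7,0,0,0,0],
    [0,-0.3,0,0,0,0],
    [0,0,0,0,0,0]
  ]
}}

```text
clock: 9.15
eef_pos: [0.5193, 0.0906, 0.1926]
eef_rot: [-0.001, 0.001, 1.0, -0.0]
ft_force: [0.3, 0.6, -2.7]
opening: 0.0117
finger_force: 30.0
```

Request:
{"fn": "jog_arm", "kwargs": {
  "increments": [
    [0,0,0.9,0,0,0],
    [0,0,0.9,0,0,0],
    [0,0,0.7,0,0,0],
    [0,0,0.4,0,0,0],
    [0,0,0.1,0,0,0]
  ]
}}

```text
clock: 9.65
eef_pos: [0.5186, 0.0924, 0.0709]
eef_rot: [-0.002, -0.0, 1.0, -0.001]
ft_force: [-0.1, 0.3, -3.6]
opening: 0.012
finger_force: 30.0
```

Request:
{"fn": "jog_arm", "kwargs": {
  "increments": [
    [0,0,0.05,0,0,0],
    [0,0,0.03,0,0,0],
    [0,0,0,0,0,0]
  ]
}}

```text
clock: 9.95
eef_pos: [0.5206, 0.0925, 0.0713]
eef_rot: [0.001, -0.0, 1.0, 0.0]
ft_force: [-0.3, -0.4, -2.8]
opening: 0.012
finger_force: 30.0
```

Request:
{"fn": "jog_arm", "kwargs": {
  "increments": [
    [0,0,0.05,0,0,0],
    [0,0,0,0,0,0]
  ]
}}

```text
clock: 10.15
eef_pos: [0.52, 0.0919, 0.0687]
eef_rot: [0.0, 0.0, 1.0, 0.0]
ft_force: [-1.3, 0.1, -3.1]
opening: 0.0117
finger_force: 30.0
```

Request:
{"fn": "jog_arm", "kwargs": {
  "increments": [
    [0,0,0.03,0,0,0],
    [0,0,0,0,0,0]
  ]
}}

```text
clock: 10.35
eef_pos: [0.5202, 0.0921, 0.068]
eef_rot: [0.0, -0.0, 1.0, 0.0]
ft_force: [-2.2, 0.6, 3.4]
opening: 0.0121
finger_force: 30.0
```

On the floor. Now push towards the block.

Request:
{"fn": "jog_arm", "kwargs": {
  "increments": [
    [-0.05,0,-0.01,0,0,0],
    [-0.05,0,0,0,0,0],
    [0,0,0,0,0,0]
  ]
}}

```text
clock: 10.65
eef_pos: [0.5233, 0.0916, 0.068]
eef_rot: [-0.001, 0.0, 1.0, -0.0]
ft_force: [-5.4, 1.5, 6.4]
opening: 0.0118
finger_force: 30.0
```

Request:
{"fn": "jog_arm", "kwargs": {
  "increments": [
    [-0.05,0,0,0,0,0],
    [0,0,0,0,0,0]
  ]
}}

```text
clock: 10.85
eef_pos: [0.5252, 0.0915, 0.068]
eef_rot: [-0.001, 0.0, 1.0, -0.0]
ft_force: [-6.0, -0.6, 6.3]
opening: 0.0119
finger_force: 30.0
```

Request:
{"fn": "jog_arm", "kwargs": {
  "increments": [
    [-0.05,0,0,0,0,0],
    [0,0,0,0,0,0]
  ]
}}

```text
clock: 11.05
eef_pos: [0.5259, 0.0914, 0.068]
eef_rot: [-0.002, 0.0, 1.0, -0.001]
ft_force: [-10.3, 1.3, 9.1]
opening: 0.0118
finger_force: 30.0
```

Request:
{"fn": "jog_arm", "kwargs": {
  "increments": [
    [-0.04,0,-0.02,0,0,0],
    [0,0,0,0,0,0]
  ]
}}

```text
clock: 11.25
eef_pos: [0.526, 0.0913, 0.0681]
eef_rot: [-0.004, 0.001, 1.0, -0.001]
ft_force: [-11.6, 3.4, 7.6]
opening: 0.0117
finger_force: 30.0
```

Request:
{"fn": "jog_arm", "kwargs": {
  "increments": [
    [0,0.05,0,0,0,0],
    [0,0.05,0,0,0,0],
    [0,0,0,0,0,0]
  ]
}}

```text
clock: 11.55
eef_pos: [0.526, 0.0927, 0.0682]
eef_rot: [-0.004, 0.001, 1.0, -0.003]
ft_force: [-7.9, -6.8, 9.8]
opening: 0.0117
finger_force: 30.0
```

Request:
{"fn": "jog_arm", "kwargs": {
  "increments": [
    [0,0.05,0,0,0,0],
    [0,0,0,0,0,0]
  ]
}}

```text
clock: 11.75
eef_pos: [0.526, 0.0943, 0.0682]
eef_rot: [-0.005, 0.001, 1.0, -0.003]
ft_force: [-7.5, -8.1, 8.4]
opening: 0.0115
finger_force: 30.0
```

Request:
{"fn": "jog_arm", "kwargs": {
  "increments": [
    [0,0.05,0,0,0,0],
    [0,0,0,0,0,0]
  ]
}}

```text
clock: 11.95
eef_pos: [0.526, 0.0962, 0.0682]
eef_rot: [-0.005, 0.001, 1.0, -0.003]
ft_force: [-6.6, -8.5, 8.8]
opening: 0.0119
finger_force: 30.0
```

Request:
{"fn": "jog_arm", "kwargs": {
  "increments": [
    [0,0.05,0,0,0,0],
    [0,0,0,0,0,0]
  ]
}}

```text
clock: 12.15
eef_pos: [0.5261, 0.0971, 0.0683]
eef_rot: [-0.005, 0.0, 1.0, -0.004]
ft_force: [-4.4, -12.2, 9.7]
opening: 0.0114
finger_force: 30.1
```

Request:
{"fn": "jog_arm", "kwargs": {
  "increments": [
    [0,0.03,0,0,0,0],
    [0,0,0,0,0,0]
  ]
}}

```text
clock: 12.35
eef_pos: [0.526, 0.0971, 0.0683]
eef_rot: [-0.005, 0.001, 1.0, -0.005]
ft_force: [-4.1, -16.4, 8.9]
opening: 0.0117
finger_force: 30.1
```

Home on both sides. Release with a small opening and go up.

Request:
{"fn": "jog_arm", "kwargs": {
  "increments": [
    [0,0,-0.03,0,0,0],
    [0,0,0,0,0,0],
    [0,0,0,0,0,0],
    [0,0,0,0,0,0],
    [0,0,0,0,0,0]
  ],
  "fingers": 0.62
}}

```text
clock: 12.85
eef_pos: [0.5304, 0.1038, 0.0698]
eef_rot: [0.001, -0.0, 1.0, 0.0]
ft_force: [0.5, -0.9, -0.1]
opening: 0.0323
finger_force: 0.0
```

Request:
{"fn": "jog_arm", "kwargs": {
  "increments": [
    [0,0,-0.3,0,0,0],
    [0,0,-0.7,0,0,0],
    [0,0,-1,0,0,0],
    [0,0,-1,0,0,0],
    [0,0,0,0,0,0]
  ]
}}

```text
clock: 13.35
eef_pos: [0.5333, 0.1047, 0.197]
eef_rot: [0.007, -0.001, 1.0, 0.002]
ft_force: [0.3, 0.5, -0.0]
opening: 0.0336
finger_force: 0.0
```

```bash
cat > chk.py <<'E'
# where do dark/gold things appear in the wrist view? gold blobs -> bench xy at z=40mm
import sys,cv2
from h import *
from w import snap
snap(sys.argv[1]); c=cam(sys.argv[1]); im=np.load(sys.argv[1]+".npz")["im"].astype(np.uint8)
hsv=cv2.cvtColor(im,cv2.COLOR_BGR2HSV)
m=cv2.inRange(hsv,(12,90,120),(32,255,255))
n,_,st,ce=cv2.connectedComponentsWithStats(m)
for i in range(1,n):
    if 3<st[i,4]<80 and ce[i,1]<250: print(st[i,4],ce[i].round(1),onplane(c,ce[i],.043)[:2].round(4))
s=telemetry.state(); print(s["clock"],s["eef_pos"].round(4),s["ft_force"].round(1),s["opening"].round(3))
E
python3 chk.py w4
python3 - <<'E'
from h import *
# dot offsets in module frame from earlier views
def loc(p,q): d=np.array(q)-p[:2]; c,s=np.cos(p[2]),np.sin(p[2]); return np.array([c*d[0]+s*d[1],-s*d[0]+c*d[1]]).round(4)
for nm,p,pts in (("w1",[.418,-.3259,.4944],[[241.3,109.5],[266.2,155]]),("w1",[.5694,-.2912,.0293],[[276,208.5],[275.5,251]]),("w3",[.4145,.2902,-.0513],[[343.8,122.3],[338.7,162.7]]),("w3",[.5768,.2777,.2426],[[326,204.5]])):
    for u in pts: print(nm,loc(p,onplane(cam(nm),u,.043)[:2]))
E
```

```text
73 [482.1  70.6] [0.3909 0.3881]
59 [404.8 185.5] [0.5402 0.2828]
62 [254.4 211.2] [0.5703 0.1082]
40 [ 85.6 225.1] [ 0.592  -0.1008]
46 [101.9 226.3] [ 0.5926 -0.0767]
47 [128.9 227.6] [ 0.5929 -0.0396]
52 [148.  228.4] [ 0.593  -0.0149]
56 [178.6 228.9] [0.5927 0.0223]
52 [199.9 229.8] [0.5933 0.0471]
62 [232.6 230. ] [0.5931 0.084 ]
59 [254.7 230.2] [0.5932 0.1086]
w1 [-0.0388  0.0111]
w1 [0.038  0.0117]
w1 [-0.0384  0.0119]
w1 [0.0378 0.0117]
w3 [-0.0372  0.0132]
w3 [0.0391 0.0117]
w3 [-0.0375  0.0127]Traceback (most recent call last):
  File "chk.py", line 11, in <module>
    s=telemetry.state(); print(s["clock"],s["eef_pos"].round(4),s["ft_force"].round(1),s["opening"].round(3))
                                                                                       ^^^^^^^^^^^^^^^^^^
AttributeError: 'float' object has no attribute 'round'
```

```bash
sed -i 's/s\["opening"\].round(3)/s["opening"]/' chk.py
python3 - <<'E'
from h import *
sd=vision.get_calibration("side");sc=vision.get_calibration("scene")
print("amber",onplane(sd,[300*.64,347*.64],0).round(3),onplane(sd,[294*.64,272*.64],.16).round(3),onplane(sc,[514*.64,256*.64],.16).round(3))
print("white",onplane(sd,[340*.64,293*.64],0).round(3),onplane(sc,[468*.64,330*.64],.12).round(3))
E
```

```text
amber [ 0.716  0.244 -0.   ] [0.733 0.22  0.16 ] [0.734 0.218 0.16 ]
white [0.763 0.06  0.   ] [0.78  0.039 0.12 ]
```

Request:
{"fn": "jog_arm", "kwargs": {
  "increments": [
    [-0.23,0.87,0,0,0,0],
    [-0.23,0.87,0,0,0,0],
    [-0.23,0.87,0,0,0,0],
    [-0.23,0.87,0,0,0,0],
    [-0.23,0.87,0,0,0,0]
  ],
  "fingers": 0.5
}}

```text
clock: 14.0
eef_pos: [0.575, 0.2781, 0.1876]
eef_rot: [-0.001, 0.0, 1.0, -0.001]
ft_force: [0.9, 0.0, -0.4]
opening: 0.0435
finger_force: 0.0
```

Request:
{"fn": "jog_arm", "kwargs": {
  "increments": [
    [0,0,0,0,0,-0.06],
    [0,0,0,0,0,-0.06],
    [0,0,0,0,0,0]
  ]
}}

```text
clock: 14.3
eef_pos: [0.5748, 0.2771, 0.1874]
eef_rot: [-0.002, -0.12, 0.993, -0.001]
ft_force: [-0.2, 0.4, -0.1]
opening: 0.0435
finger_force: 0.0
```

Request:
{"fn": "jog_arm", "kwargs": {
  "increments": [
    [0,0,0.9,0,0,0],
    [0,0,0.9,0,0,0],
    [0,0,0.8,0,0,0],
    [0,0,0.53,0,0,0],
    [0,0,0,0,0,0]
  ]
}}

```text
clock: 14.8
eef_pos: [0.5733, 0.2752, 0.0601]
eef_rot: [-0.004, -0.118, 0.993, -0.002]
ft_force: [-0.6, -0.3, -0.7]
opening: 0.0434
finger_force: 0.0
```

Request:
{"fn": "jog_arm", "kwargs": {
  "increments": [
    [0,0,0,0,0,0],
    [0,0,0,0,0,0],
    [0,0,0,0,0,0],
    [0,0,0,0,0,0],
    [0,0,0,0,0,0]
  ],
  "fingers": 1
}}

```text
clock: 15.3
eef_pos: [0.5758, 0.2772, 0.0652]
eef_rot: [0.001, -0.12, 0.993, 0.0]
ft_force: [0.6, -0.7, -1.7]
opening: 0.0117
finger_force: 30.6
```

Request:
{"fn": "jog_arm", "kwargs": {
  "increments": [
    [0,0,0,0,0,0],
    [0,0,0,0,0,0],
    [0,0,0,0,0,0]
  ]
}}

```text
clock: 15.6
eef_pos: [0.5757, 0.2771, 0.0651]
eef_rot: [0.0, -0.12, 0.993, 0.0]
ft_force: [-1.1, -1.5, 4.5]
opening: 0.0118
finger_force: 30.0
```

Request:
{"fn": "jog_arm", "kwargs": {
  "increments": [
    [0,0,-0.3,0,0,0],
    [0,0,-0.7,0,0,0],
    [0,0,-1,0,0,0],
    [0,0,-1,0,0,0.06],
    [0,0,-0.2,0,0,0.06]
  ]
}}

```text
clock: 16.1
eef_pos: [0.5776, 0.2784, 0.1982]
eef_rot: [0.004, 0.002, 1.0, 0.003]
ft_force: [0.2, -0.2, -2.4]
opening: 0.0115
finger_force: 30.0
```

Request:
{"fn": "jog_arm", "kwargs": {
  "increments": [
    [0.25,-0.9,0,0,0,0],
    [0.25,-0.9,0,0,0,0],
    [0.25,-0.9,0,0,0,0],
    [0.25,-0.9,0,0,0,0],
    [0.25,-0.9,0,0,0,0]
  ]
}}

```text
clock: 16.6
eef_pos: [0.5242, 0.0957, 0.192]
eef_rot: [-0.001, 0.0, 1.0, 0.0]
ft_force: [0.7, -0.8, -2.5]
opening: 0.0115
finger_force: 30.0
```

Request:
{"fn": "jog_arm", "kwargs": {
  "increments": [
    [0.22,-0.9,0,0,0,0],
    [0,-0.5,0,0,0,0],
    [0,-0.22,0,0,0,0],
    [0,0,0,0,0,0],
    [0,0,0,0,0,0]
  ]
}}

```text
clock: 17.1
eef_pos: [0.5169, 0.0328, 0.1922]
eef_rot: [-0.0, 0.0, 1.0, 0.0]
ft_force: [-0.4, -0.9, -1.9]
opening: 0.012
finger_force: 30.0
```

Lower to about 0.074 (floor expected at 0.071).

Request:
{"fn": "jog_arm", "kwargs": {
  "increments": [
    [0,0,0.9,0,0,0],
    [0,0,0.9,0,0,0],
    [0,0,0.7,0,0,0],
    [0,0,0.4,0,0,0],
    [0,0,0.06,0,0,0]
  ]
}}

```text
clock: 17.6
eef_pos: [0.5157, 0.033, 0.0717]
eef_rot: [-0.002, -0.001, 1.0, -0.001]
ft_force: [-0.0, 0.2, -3.2]
opening: 0.0119
finger_force: 30.0
```

Request:
{"fn": "jog_arm", "kwargs": {
  "increments": [
    [0,0,0.05,0,0,0],
    [0,0,0,0,0,0]
  ]
}}

```text
clock: 17.8
eef_pos: [0.5175, 0.033, 0.0727]
eef_rot: [0.001, -0.0, 1.0, 0.0]
ft_force: [-0.2, -0.3, -2.4]
opening: 0.0116
finger_force: 30.0
```

Request:
{"fn": "jog_arm", "kwargs": {
  "increments": [
    [0,0,0.04,0,0,0],
    [0,0,0,0,0,0]
  ]
}}

```text
clock: 18.0
eef_pos: [0.5171, 0.0325, 0.0711]
eef_rot: [0.001, 0.0, 1.0, 0.0]
ft_force: [-0.1, -0.2, -1.8]
opening: 0.0118
finger_force: 30.0
```

Request:
{"fn": "jog_arm", "kwargs": {
  "increments": [
    [0,0,0.04,0,0,0],
    [0,0,0,0,0,0]
  ]
}}

```text
clock: 18.2
eef_pos: [0.5171, 0.0325, 0.071]
eef_rot: [0.001, -0.0, 1.0, 0.0]
ft_force: [-5.1, 0.6, 8.9]
opening: 0.0113
finger_force: 30.0
```

Request:
{"fn": "jog_arm", "kwargs": {
  "increments": [
    [-0.05,0,0,0,0,0],
    [-0.05,0,0,0,0,0],
    [0,0,0,0,0,0]
  ]
}}

```text
clock: 18.5
eef_pos: [0.5182, 0.032, 0.071]
eef_rot: [-0.002, -0.0, 1.0, -0.001]
ft_force: [-11.4, 4.1, 16.6]
opening: 0.0121
finger_force: 30.0
```

Request:
{"fn": "jog_arm", "kwargs": {
  "increments": [
    [-0.05,0,0,0,0,0],
    [0,0,0,0,0,0]
  ]
}}

```text
clock: 18.7
eef_pos: [0.5197, 0.0317, 0.071]
eef_rot: [-0.003, 0.0, 1.0, -0.001]
ft_force: [-12.8, 2.2, 18.2]
opening: 0.0118
finger_force: 30.0
```

Request:
{"fn": "jog_arm", "kwargs": {
  "increments": [
    [-0.05,0,0,0,0,0],
    [0,0,0,0,0,0]
  ]
}}

```text
clock: 18.9
eef_pos: [0.5215, 0.0315, 0.071]
eef_rot: [-0.003, 0.0, 1.0, -0.001]
ft_force: [-11.6, 1.5, 17.5]
opening: 0.0119
finger_force: 30.0
```

Request:
{"fn": "jog_arm", "kwargs": {
  "increments": [
    [-0.03,0,0,0,0,0],
    [0,0,0,0,0,0]
  ]
}}

```text
clock: 19.1
eef_pos: [0.5217, 0.0314, 0.0711]
eef_rot: [-0.004, 0.0, 1.0, -0.001]
ft_force: [-14.8, 2.7, 20.2]
opening: 0.0116
finger_force: 30.0
```

Request:
{"fn": "jog_arm", "kwargs": {
  "increments": [
    [0,0,-0.04,0,0,0],
    [0,0,0,0,0,0]
  ]
}}

```text
clock: 19.3
eef_pos: [0.5255, 0.0322, 0.0711]
eef_rot: [0.0, 0.0, 1.0, 0.0]
ft_force: [-1.7, -0.1, 1.2]
opening: 0.0116
finger_force: 30.0
```

Request:
{"fn": "jog_arm", "kwargs": {
  "increments": [
    [-0.05,0,0,0,0,0],
    [0,0,0,0,0,0]
  ]
}}

```text
clock: 19.5
eef_pos: [0.5256, 0.0321, 0.071]
eef_rot: [-0.003, 0.0, 1.0, -0.0]
ft_force: [-10.2, 2.3, 11.2]
opening: 0.0115
finger_force: 30.0
```

Request:
{"fn": "jog_arm", "kwargs": {
  "increments": [
    [-0.04,0,0,0,0,0],
    [0,0,0,0,0,0]
  ]
}}

```text
clock: 19.7
eef_pos: [0.5257, 0.0321, 0.071]
eef_rot: [-0.004, 0.001, 1.0, -0.001]
ft_force: [-14.4, 4.2, 15.0]
opening: 0.0118
finger_force: 30.0
```

Request:
{"fn": "jog_arm", "kwargs": {
  "increments": [
    [0,0.05,-0.03,0,0,0],
    [0,0.05,0,0,0,0],
    [0,0,0,0,0,0]
  ]
}}

```text
clock: 20.0
eef_pos: [0.5256, 0.0335, 0.0713]
eef_rot: [-0.005, 0.001, 1.0, -0.003]
ft_force: [-7.7, -7.2, 9.1]
opening: 0.0114
finger_force: 30.1
```

Request:
{"fn": "jog_arm", "kwargs": {
  "increments": [
    [0,0.05,0,0,0,0],
    [0,0,0,0,0,0]
  ]
}}

```text
clock: 20.2
eef_pos: [0.5256, 0.035, 0.0714]
eef_rot: [-0.005, 0.001, 1.0, -0.003]
ft_force: [-8.0, -7.8, 8.0]
opening: 0.0119
finger_force: 30.1
```

Request:
{"fn": "jog_arm", "kwargs": {
  "increments": [
    [0,0.05,0,0,0,0],
    [0,0,0,0,0,0]
  ]
}}

```text
clock: 20.4
eef_pos: [0.5256, 0.0368, 0.0714]
eef_rot: [-0.005, 0.001, 1.0, -0.003]
ft_force: [-7.1, -9.3, 7.1]
opening: 0.0117
finger_force: 30.1
```

Request:
{"fn": "jog_arm", "kwargs": {
  "increments": [
    [0,0.03,0,0,0,0],
    [0,0,0,0,0,0]
  ]
}}

```text
clock: 20.6
eef_pos: [0.5257, 0.0372, 0.0715]
eef_rot: [-0.005, 0.001, 1.0, -0.004]
ft_force: [-7.2, -12.5, 9.0]
opening: 0.0118
finger_force: 30.2
```

Request:
{"fn": "jog_arm", "kwargs": {
  "increments": [
    [0,0.03,0,0,0,0],
    [0,0,0,0,0,0]
  ]
}}

```text
clock: 20.8
eef_pos: [0.5257, 0.0376, 0.0716]
eef_rot: [-0.005, 0.0, 1.0, -0.004]
ft_force: [-4.8, -15.6, 9.4]
opening: 0.0115
finger_force: 30.2
```

Request:
{"fn": "jog_arm", "kwargs": {
  "increments": [
    [0,0,-0.03,0,0,0],
    [0,0,0,0,0,0],
    [0,0,0,0,0,0],
    [0,0,0,0,0,0],
    [0,0,0,0,0,0]
  ],
  "fingers": 0.62
}}

```text
clock: 21.3
eef_pos: [0.5304, 0.0433, 0.0731]
eef_rot: [0.001, -0.0, 1.0, 0.0]
ft_force: [-0.6, 0.0, 0.6]
opening: 0.0323
finger_force: 0.0
```

Request:
{"fn": "jog_arm", "kwargs": {
  "increments": [
    [0,0,-0.3,0,0,0],
    [0,0,-0.7,0,0,0],
    [0,0,-1,0,0,0],
    [0,0,-1,0,0,0],
    [0,0,-1,0,0,0]
  ]
}}

```text
clock: 21.8
eef_pos: [0.5295, 0.0429, 0.2356]
eef_rot: [0.001, -0.0, 1.0, 0.0]
ft_force: [1.1, 0.1, 0.2]
opening: 0.0332
finger_force: 0.0
```

Request:
{"fn": "jog_arm", "kwargs": {
  "increments": [
    [0.4,-0.9,-0.4,0,0,0],
    [0.4,-0.9,-0.4,0,0,0],
    [0.4,-0.9,-0.4,0,0,0],
    [0.4,-0.9,-0.4,0,0,0],
    [0.4,-0.9,-0.4,0,0,0]
  ]
}}

```text
clock: 22.3
eef_pos: [0.4486, -0.1384, 0.3148]
eef_rot: [0.001, -0.0, 1.0, -0.0]
ft_force: [0.6, -0.5, -0.1]
opening: 0.0333
finger_force: 0.0
```

Request:
{"fn": "jog_arm", "kwargs": {
  "increments": [
    [0,-0.6,0,0,0,0],
    [0,0,0,0,0,0],
    [0,0,0,0,0,0]
  ]
}}

```text
clock: 22.6
eef_pos: [0.4492, -0.1614, 0.3133]
eef_rot: [0.0, 0.001, 1.0, 0.0]
ft_force: [0.1, 0.0, 0.1]
opening: 0.0328
finger_force: 0.0
```

```bash
python3 chk.py w5
```

```text
38 [131.5 112. ] [ 0.3767 -0.3374]
39 [157.1 155.9] [ 0.4437 -0.3008]
29 [386.7 186.4] [0.4904 0.0505]
27 [418.7 186.6] [0.4904 0.112 ]
32 [172.5 210.5] [ 0.5295 -0.2836]
10 [379.5 232. ] [0.5692 0.05  ]
8 [410.5 230.5] [0.5692 0.1113]
20 [396.8 241.7] [0.5893 0.0877]
20 [408.2 241. ] [0.5894 0.1111]
29 [308.1 245.1] [ 0.5887 -0.0715]
22.75 [ 0.4496 -0.1605  0.3127] [-0.   0.4  0.2] 0.0330433397354981
```

Nothing has been knocked so far, and both placed modules sit at equal x. Next the far-right module.

Request:
{"fn": "jog_arm", "kwargs": {
  "increments": [
    [-0.6,-0.65,0.6,0,0,0],
    [-0.6,-0.65,0.6,0,0,0],
    [-0.6,-0.65,0.6,0,0,0],
    [-0.6,-0.65,0.6,0,0,0],
    [-0.6,-0.65,0.6,0,0,-0.015]
  ],
  "fingers": 0.5
}}

```text
clock: 23.25
eef_pos: [0.5708, -0.2912, 0.1913]
eef_rot: [-0.0, -0.016, 1.0, 0.0]
ft_force: [0.4, 1.3, 0.4]
opening: 0.0434
finger_force: 0.0
```

Request:
{"fn": "jog_arm", "kwargs": {
  "increments": [
    [0,0,0,0,0,0],
    [0,0,0,0,0,0]
  ]
}}

```text
clock: 23.45
eef_pos: [0.5695, -0.2907, 0.1909]
eef_rot: [-0.002, -0.015, 1.0, 0.0]
ft_force: [0.7, -0.1, 0.7]
opening: 0.0438
finger_force: 0.0
```

Down to 0.062 (3.2 units), then close.

Request:
{"fn": "jog_arm", "kwargs": {
  "increments": [
    [0,0,0.9,0,0,0],
    [0,0,0.9,0,0,0],
    [0,0,0.8,0,0,0],
    [0,0,0.6,0,0,0],
    [0,0,0,0,0,0]
  ]
}}

```text
clock: 23.95
eef_pos: [0.5675, -0.2894, 0.0631]
eef_rot: [-0.002, -0.015, 1.0, 0.001]
ft_force: [-0.8, 0.4, -0.0]
opening: 0.0435
finger_force: 0.0
```

Request:
{"fn": "jog_arm", "kwargs": {
  "increments": [
    [0,0,0,0,0,0],
    [0,0,0,0,0,0],
    [0,0,0,0,0,0],
    [0,0,0,0,0,0],
    [0,0,0,0,0,0]
  ],
  "fingers": 1
}}

```text
clock: 24.45
eef_pos: [0.57, -0.2918, 0.0658]
eef_rot: [0.001, -0.015, 1.0, -0.001]
ft_force: [1.0, -3.3, -1.7]
opening: 0.0118
finger_force: 30.5
```

Request:
{"fn": "jog_arm", "kwargs": {
  "increments": [
    [0,0,0,0,0,0],
    [0,0,0,0,0,0],
    [0,0,0,0,0,0]
  ]
}}

```text
clock: 24.75
eef_pos: [0.57, -0.2918, 0.0656]
eef_rot: [0.001, -0.015, 1.0, -0.0]
ft_force: [-0.8, -1.5, 4.0]
opening: 0.0123
finger_force: 29.9
```

Request:
{"fn": "jog_arm", "kwargs": {
  "increments": [
    [0,0,-0.3,0,0,0],
    [0,0,-0.7,0,0,0],
    [0,0,-1,0,0,0],
    [0,0,-1,0,0,0.015],
    [0,0,-0.2,0,0,0]
  ]
}}

```text
clock: 25.25
eef_pos: [0.5713, -0.2918, 0.1979]
eef_rot: [0.004, -0.0, 1.0, -0.001]
ft_force: [0.8, 0.1, -2.3]
opening: 0.0118
finger_force: 29.9
```

Request:
{"fn": "jog_arm", "kwargs": {
  "increments": [
    [0.2,0.9,0,0,0,0],
    [0.2,0.9,0,0,0,0],
    [0.2,0.9,0,0,0,0],
    [0.2,0.9,0,0,0,0],
    [0.2,0.9,0,0,0,0]
  ]
}}

```text
clock: 25.75
eef_pos: [0.5273, -0.1096, 0.1908]
eef_rot: [-0.002, 0.0, 1.0, 0.001]
ft_force: [0.4, 0.4, -3.3]
opening: 0.0114
finger_force: 29.9
```

Request:
{"fn": "jog_arm", "kwargs": {
  "increments": [
    [0.2,0.9,0,0,0,0],
    [0.1,0.8,0,0,0,0],
    [0,0.4,0,0,0,0],
    [0,0,0,0,0,0],
    [0,0,0,0,0,0]
  ]
}}

```text
clock: 26.25
eef_pos: [0.5164, -0.0271, 0.1915]
eef_rot: [-0.002, -0.0, 1.0, -0.0]
ft_force: [-0.5, -0.1, -4.1]
opening: 0.0119
finger_force: 29.9
```

Request:
{"fn": "jog_arm", "kwargs": {
  "increments": [
    [0,0,0.9,0,0,0],
    [0,0,0.9,0,0,0],
    [0,0,0.7,0,0,0],
    [0,0,0.4,0,0,0],
    [0,0,0.06,0,0,0]
  ]
}}

```text
clock: 26.75
eef_pos: [0.5158, -0.0288, 0.072]
eef_rot: [-0.003, 0.001, 1.0, -0.001]
ft_force: [-0.7, -0.1, -2.9]
opening: 0.0121
finger_force: 30.0
```

Request:
{"fn": "jog_arm", "kwargs": {
  "increments": [
    [0,0,0.04,0,0,0],
    [0,0,0,0,0,0]
  ]
}}

```text
clock: 26.95
eef_pos: [0.5179, -0.0276, 0.0733]
eef_rot: [0.0, 0.0, 1.0, 0.0]
ft_force: [0.2, -0.5, -2.8]
opening: 0.0115
finger_force: 30.0
```

Request:
{"fn": "jog_arm", "kwargs": {
  "increments": [
    [-0.05,0,0,0,0,0],
    [-0.05,0,0,0,0,0],
    [0,0,0,0,0,0]
  ]
}}

```text
clock: 27.25
eef_pos: [0.5222, -0.0272, 0.0734]
eef_rot: [0.001, 0.0, 1.0, 0.0]
ft_force: [-0.1, 0.2, -3.2]
opening: 0.0118
finger_force: 30.0
```

Request:
{"fn": "jog_arm", "kwargs": {
  "increments": [
    [-0.05,0,0,0,0,0],
    [0,0,0,0,0,0]
  ]
}}

```text
clock: 27.45
eef_pos: [0.5239, -0.0272, 0.0729]
eef_rot: [0.0, 0.0, 1.0, 0.0]
ft_force: [-0.2, -0.0, -4.4]
opening: 0.0116
finger_force: 30.0
```

Request:
{"fn": "jog_arm", "kwargs": {
  "increments": [
    [0,0,0.04,0,0,0],
    [0,0,0,0,0,0]
  ]
}}

```text
clock: 27.65
eef_pos: [0.5238, -0.0273, 0.0714]
eef_rot: [0.0, -0.0, 1.0, -0.0]
ft_force: [-0.9, -0.3, -1.7]
opening: 0.0118
finger_force: 30.0
```

Request:
{"fn": "jog_arm", "kwargs": {
  "increments": [
    [-0.05,0,0,0,0,0],
    [0,0,0,0,0,0]
  ]
}}

```text
clock: 27.85
eef_pos: [0.5244, -0.0276, 0.0714]
eef_rot: [-0.001, 0.0, 1.0, -0.0]
ft_force: [-4.3, 0.3, 4.8]
opening: 0.0122
finger_force: 30.0
```

Request:
{"fn": "jog_arm", "kwargs": {
  "increments": [
    [-0.05,0,0,0,0,0],
    [0,0,0,0,0,0]
  ]
}}

```text
clock: 28.05
eef_pos: [0.5266, -0.0276, 0.0714]
eef_rot: [-0.001, 0.0, 1.0, -0.0]
ft_force: [-5.7, -0.6, 5.3]
opening: 0.0115
finger_force: 30.0
```

Request:
{"fn": "jog_arm", "kwargs": {
  "increments": [
    [-0.03,0,0,0,0,0],
    [0,0,0,0,0,0]
  ]
}}

```text
clock: 28.25
eef_pos: [0.5275, -0.0277, 0.0714]
eef_rot: [-0.001, 0.0, 1.0, -0.0]
ft_force: [-6.2, -0.2, 6.1]
opening: 0.0116
finger_force: 30.0
```

Request:
{"fn": "jog_arm", "kwargs": {
  "increments": [
    [-0.05,0,0,0,0,0],
    [0,0,0,0,0,0]
  ]
}}

```text
clock: 28.45
eef_pos: [0.5287, -0.0278, 0.0714]
eef_rot: [-0.002, 0.0, 1.0, -0.0]
ft_force: [-7.4, -0.1, 8.5]
opening: 0.0121
finger_force: 30.0
```

Request:
{"fn": "jog_arm", "kwargs": {
  "increments": [
    [-0.05,0,0,0,0,0],
    [0,0,0,0,0,0]
  ]
}}

```text
clock: 28.65
eef_pos: [0.5289, -0.0278, 0.0714]
eef_rot: [-0.004, 0.001, 1.0, -0.001]
ft_force: [-12.2, 1.3, 13.3]
opening: 0.0114
finger_force: 30.0
```

Request:
{"fn": "jog_arm", "kwargs": {
  "increments": [
    [-0.03,0,0,0,0,0],
    [0,0,0,0,0,0]
  ]
}}

```text
clock: 28.85
eef_pos: [0.529, -0.0279, 0.0714]
eef_rot: [-0.005, 0.001, 1.0, -0.001]
ft_force: [-14.3, 2.2, 14.8]
opening: 0.0116
finger_force: 30.0
```

Home in x at 0.529 (the grip is offset 3 mm on this one). Now left to about −0.023.

Request:
{"fn": "jog_arm", "kwargs": {
  "increments": [
    [0,0.05,-0.03,0,0,0],
    [0,0.05,0,0,0,0],
    [0,0,0,0,0,0]
  ]
}}

```text
clock: 29.15
eef_pos: [0.529, -0.026, 0.0717]
eef_rot: [-0.006, 0.001, 1.0, -0.002]
ft_force: [-9.9, -6.8, 8.7]
opening: 0.0114
finger_force: 30.1
```

Request:
{"fn": "jog_arm", "kwargs": {
  "increments": [
    [0,0.05,0,0,0,0],
    [0,0,0,0,0,0]
  ]
}}

```text
clock: 29.35
eef_pos: [0.529, -0.0245, 0.0717]
eef_rot: [-0.006, 0.001, 1.0, -0.002]
ft_force: [-9.1, -9.5, 7.7]
opening: 0.0117
finger_force: 30.1
```

Request:
{"fn": "jog_arm", "kwargs": {
  "increments": [
    [0,0.05,0,0,0,0],
    [0,0,0,0,0,0]
  ]
}}

```text
clock: 29.55
eef_pos: [0.529, -0.0229, 0.0718]
eef_rot: [-0.006, 0.001, 1.0, -0.003]
ft_force: [-9.6, -11.8, 8.0]
opening: 0.0118
finger_force: 30.2
```

Request:
{"fn": "jog_arm", "kwargs": {
  "increments": [
    [0,0.04,0,0,0,0],
    [0,0,0,0,0,0]
  ]
}}

```text
clock: 29.75
eef_pos: [0.529, -0.0222, 0.072]
eef_rot: [-0.006, 0.0, 1.0, -0.003]
ft_force: [-8.6, -15.7, 7.7]
opening: 0.0119
finger_force: 30.3
```

Request:
{"fn": "jog_arm", "kwargs": {
  "increments": [
    [0,0.03,0,0,0,0],
    [0,0,0,0,0,0]
  ]
}}

```text
clock: 29.95
eef_pos: [0.5291, -0.022, 0.0721]
eef_rot: [-0.006, 0.0, 1.0, -0.004]
ft_force: [-8.6, -18.9, 7.8]
opening: 0.0115
finger_force: 30.4
```

Request:
{"fn": "jog_arm", "kwargs": {
  "increments": [
    [0,0,-0.03,0,0,0],
    [0,0,0,0,0,0],
    [0,0,0,0,0,0],
    [0,0,0,0,0,0],
    [0,0,0,0,0,0]
  ],
  "fingers": 0.62
}}

```text
clock: 30.45
eef_pos: [0.5352, -0.0158, 0.0739]
eef_rot: [0.001, -0.0, 1.0, 0.0]
ft_force: [0.2, -0.4, -0.1]
opening: 0.0323
finger_force: 0.0
```

Request:
{"fn": "jog_arm", "kwargs": {
  "increments": [
    [0,0,-0.3,0,0,0],
    [0,0,-0.7,0,0,0],
    [0,0,-1,0,0,0],
    [0,0,-1,0,0,0],
    [0,0,-1,0,0,0]
  ]
}}

```text
clock: 30.95
eef_pos: [0.5341, -0.0162, 0.2365]
eef_rot: [0.001, -0.0, 1.0, 0.0]
ft_force: [0.2, 0.2, 0.0]
opening: 0.033
finger_force: 0.0
```

Request:
{"fn": "jog_arm", "kwargs": {
  "increments": [
    [0.3,-0.9,0,0,0,0],
    [0.3,-0.9,0,0,0,0],
    [0.3,-0.9,0,0,0,0],
    [0.3,-0.9,0,0,0,0],
    [0.3,-0.9,0,0,0,0]
  ],
  "fingers": 0.5
}}

```text
clock: 31.45
eef_pos: [0.4737, -0.1976, 0.2351]
eef_rot: [0.001, -0.0, 1.0, -0.0]
ft_force: [-0.0, 0.2, 0.2]
opening: 0.0437
finger_force: 0.0
```

Request:
{"fn": "jog_arm", "kwargs": {
  "increments": [
    [0.4,-0.9,0,0,0,0],
    [0.4,-0.9,0,0,0,0],
    [0.4,-0.8,0,0,0,0],
    [0.2,-0.6,0,0,0,0],
    [0,0,0,0,0,0]
  ]
}}

```text
clock: 31.95
eef_pos: [0.4172, -0.3266, 0.2346]
eef_rot: [0.001, 0.002, 1.0, -0.001]
ft_force: [-0.9, 0.7, -0.6]
opening: 0.0436
finger_force: 0.0
```

```bash
python3 chk.py w6
```

```text
33 [242.6 136.6] [ 0.3761 -0.3374]
50 [273.6 192.7] [ 0.4433 -0.3009]
8 [510.6 219. ] [0.4919 0.1125]
18 [489.5 220. ] [0.4906 0.0537]
32.1 [ 0.4182 -0.3241  0.2342] [-0.2  0.3 -0.4] 0.04343002116246473
```

Request:
{"fn": "jog_arm", "kwargs": {
  "increments": [
    [0.03,-0.05,0.3,0,0,-0.062],
    [0,0,0.3,0,0,-0.062],
    [0,0,0.4,0,0,-0.062],
    [0,0,0.4,0,0,-0.062],
    [0,0,0.4,0,0,0]
  ]
}}

```text
clock: 32.6
eef_pos: [0.4176, -0.3253, 0.1615]
eef_rot: [0.0, -0.248, 0.969, -0.0]
ft_force: [0.5, -0.8, 0.4]
opening: 0.0435
finger_force: 0.0
```

Request:
{"fn": "jog_arm", "kwargs": {
  "increments": [
    [0,0,0.8,0,0,0],
    [0,0,0.8,0,0,0],
    [0,0,0.6,0,0,0],
    [0,0,0.27,0,0,0],
    [0,0,0,0,0,0]
  ]
}}

```text
clock: 33.1
eef_pos: [0.4166, -0.3255, 0.0618]
eef_rot: [-0.001, -0.246, 0.969, 0.001]
ft_force: [0.3, -0.0, 0.5]
opening: 0.0437
finger_force: 0.0
```

Request:
{"fn": "jog_arm", "kwargs": {
  "increments": [
    [0,0,0,0,0,0],
    [0,0,0,0,0,0],
    [0,0,0,0,0,0],
    [0,0,0,0,0,0],
    [0,0,0,0,0,0]
  ],
  "fingers": 1
}}

```text
clock: 33.6
eef_pos: [0.4171, -0.3268, 0.0634]
eef_rot: [0.001, -0.245, 0.969, -0.001]
ft_force: [2.3, -2.6, -2.6]
opening: 0.0119
finger_force: 30.5
```

Request:
{"fn": "jog_arm", "kwargs": {
  "increments": [
    [0,0,0,0,0,0],
    [0,0,0,0,0,0],
    [0,0,0,0,0,0]
  ]
}}

```text
clock: 33.9
eef_pos: [0.4171, -0.3269, 0.0632]
eef_rot: [0.0, -0.246, 0.969, -0.001]
ft_force: [0.0, -1.8, 2.0]
opening: 0.0118
finger_force: 30.0
```

Request:
{"fn": "jog_arm", "kwargs": {
  "increments": [
    [0,0,-0.3,0,0,0],
    [0,0,-0.7,0,0,0],
    [0,0,-0.9,0,0,0.062],
    [0,0,-0.9,0,0,0.062],
    [0,0,-0.5,0,0,0.062]
  ]
}}

```text
clock: 34.4
eef_pos: [0.4167, -0.3264, 0.1976]
eef_rot: [0.001, -0.059, 0.998, -0.0]
ft_force: [-0.1, -0.3, -3.4]
opening: 0.0115
finger_force: 30.0
```

Request:
{"fn": "jog_arm", "kwargs": {
  "increments": [
    [0,0,0,0,0,0.062],
    [-0.8,0.4,0,0,0,0],
    [-0.8,0.4,0,0,0,0],
    [-0.8,0.6,0,0,0,0],
    [-0.12,0.9,0,0,0,0]
  ]
}}

```text
clock: 34.9
eef_pos: [0.5197, -0.2339, 0.1937]
eef_rot: [-0.0, 0.001, 1.0, 0.0]
ft_force: [-0.6, 0.1, -4.7]
opening: 0.0115
finger_force: 30.0
```

Request:
{"fn": "jog_arm", "kwargs": {
  "increments": [
    [0,0.9,0,0,0,0],
    [0,0.9,0,0,0,0],
    [0,0.9,0,0,0,0],
    [0,0.7,0,0,0,0],
    [0,0.27,0,0,0,0]
  ]
}}

```text
clock: 35.4
eef_pos: [0.5161, -0.0854, 0.1942]
eef_rot: [-0.001, -0.001, 1.0, 0.0]
ft_force: [0.6, -0.1, -3.5]
opening: 0.0119
finger_force: 30.0
```

Request:
{"fn": "jog_arm", "kwargs": {
  "increments": [
    [0,0,0,0,0,0],
    [0,0,0,0,0,0]
  ]
}}

```text
clock: 35.6
eef_pos: [0.5169, -0.088, 0.1945]
eef_rot: [-0.001, 0.0, 1.0, -0.0]
ft_force: [-0.7, 0.6, -3.2]
opening: 0.0117
finger_force: 30.0
```

Down 0.124 → 3.1 units.

Request:
{"fn": "jog_arm", "kwargs": {
  "increments": [
    [0,0,0.9,0,0,0],
    [0,0,0.9,0,0,0],
    [0,0,0.7,0,0,0],
    [0,0,0.5,0,0,0],
    [0,0,0.08,0,0,0]
  ]
}}

```text
clock: 36.1
eef_pos: [0.5159, -0.0892, 0.0695]
eef_rot: [-0.003, 0.001, 1.0, -0.0]
ft_force: [-0.1, 0.5, -2.7]
opening: 0.0116
finger_force: 30.0
```

Request:
{"fn": "jog_arm", "kwargs": {
  "increments": [
    [0,0,0.03,0,0,0],
    [0,0,0,0,0,0]
  ]
}}

```text
clock: 36.3
eef_pos: [0.5181, -0.0882, 0.0712]
eef_rot: [0.001, 0.0, 1.0, 0.0]
ft_force: [-1.0, -0.8, -3.3]
opening: 0.0114
finger_force: 30.0
```

Request:
{"fn": "jog_arm", "kwargs": {
  "increments": [
    [-0.05,0,0,0,0,0],
    [-0.05,0,0,0,0,0],
    [0,0,0,0,0,0]
  ]
}}

```text
clock: 36.6
eef_pos: [0.5223, -0.0876, 0.071]
eef_rot: [0.001, 0.0, 1.0, 0.0]
ft_force: [-0.6, 0.4, -3.6]
opening: 0.0117
finger_force: 30.0
```

Request:
{"fn": "jog_arm", "kwargs": {
  "increments": [
    [-0.05,0,0,0,0,0],
    [0,0,0,0,0,0]
  ]
}}

```text
clock: 36.8
eef_pos: [0.5239, -0.0876, 0.0705]
eef_rot: [0.0, -0.0, 1.0, 0.0]
ft_force: [-0.3, -0.5, -3.0]
opening: 0.0116
finger_force: 30.0
```

Request:
{"fn": "jog_arm", "kwargs": {
  "increments": [
    [0,0,0.04,0,0,0],
    [0,0,0,0,0,0]
  ]
}}

```text
clock: 37.0
eef_pos: [0.5238, -0.0878, 0.0692]
eef_rot: [0.0, -0.0, 1.0, -0.0]
ft_force: [-0.2, -0.7, -0.3]
opening: 0.0118
finger_force: 30.0
```

Request:
{"fn": "jog_arm", "kwargs": {
  "increments": [
    [-0.04,0,0,0,0,0],
    [0,0,0,0,0,0]
  ]
}}

```text
clock: 37.2
eef_pos: [0.524, -0.0879, 0.0692]
eef_rot: [-0.001, 0.0, 1.0, -0.0]
ft_force: [-4.5, 0.3, 4.8]
opening: 0.0113
finger_force: 30.0
```

Request:
{"fn": "jog_arm", "kwargs": {
  "increments": [
    [-0.04,0,0,0,0,0],
    [0,0,0,0,0,0]
  ]
}}

```text
clock: 37.4
eef_pos: [0.5242, -0.0879, 0.0693]
eef_rot: [-0.003, 0.0, 1.0, -0.0]
ft_force: [-7.0, 0.2, 9.3]
opening: 0.0115
finger_force: 30.0
```

Request:
{"fn": "jog_arm", "kwargs": {
  "increments": [
    [-0.04,0,0,0,0,0],
    [0,0,0,0,0,0]
  ]
}}

```text
clock: 37.6
eef_pos: [0.5267, -0.0879, 0.0693]
eef_rot: [-0.002, 0.0, 1.0, -0.0]
ft_force: [-3.7, 0.4, 4.5]
opening: 0.0116
finger_force: 30.0
```

Request:
{"fn": "jog_arm", "kwargs": {
  "increments": [
    [-0.04,0,0,0,0,0],
    [0,0,0,0,0,0]
  ]
}}

```text
clock: 37.8
eef_pos: [0.5274, -0.088, 0.0692]
eef_rot: [-0.003, 0.0, 1.0, -0.0]
ft_force: [-7.8, 1.0, 9.6]
opening: 0.0116
finger_force: 30.0
```

Request:
{"fn": "jog_arm", "kwargs": {
  "increments": [
    [-0.04,0,0,0,0,0],
    [0,0,0,0,0,0]
  ]
}}

```text
clock: 38.0
eef_pos: [0.5275, -0.088, 0.0693]
eef_rot: [-0.004, 0.0, 1.0, -0.0]
ft_force: [-11.2, 1.9, 12.6]
opening: 0.0117
finger_force: 30.0
```

Request:
{"fn": "jog_arm", "kwargs": {
  "increments": [
    [-0.04,0,0,0,0,0],
    [0,0,0,0,0,0]
  ]
}}

```text
clock: 38.2
eef_pos: [0.5276, -0.088, 0.0693]
eef_rot: [-0.006, 0.001, 1.0, -0.0]
ft_force: [-13.4, 2.4, 15.9]
opening: 0.0115
finger_force: 30.0
```

Request:
{"fn": "jog_arm", "kwargs": {
  "increments": [
    [-0.04,0,0,0,0,0],
    [0,0,0,0,0,0]
  ]
}}

```text
clock: 38.4
eef_pos: [0.5277, -0.088, 0.0692]
eef_rot: [-0.008, 0.001, 1.0, -0.0]
ft_force: [-17.1, 3.0, 18.4]
opening: 0.012
finger_force: 30.0
```

Home in x at 0.5275. Now left to about −0.083.

Request:
{"fn": "jog_arm", "kwargs": {
  "increments": [
    [0,0.05,-0.04,0,0,0],
    [0,0.05,0,0,0,0],
    [0,0,0,0,0,0]
  ]
}}

```text
clock: 38.7
eef_pos: [0.5278, -0.0866, 0.0696]
eef_rot: [-0.008, 0.001, 1.0, -0.002]
ft_force: [-11.8, -9.1, 8.5]
opening: 0.0118
finger_force: 30.1
```

Request:
{"fn": "jog_arm", "kwargs": {
  "increments": [
    [0,0.05,0,0,0,0],
    [0,0,0,0,0,0]
  ]
}}

```text
clock: 38.9
eef_pos: [0.5277, -0.0852, 0.0696]
eef_rot: [-0.008, 0.001, 1.0, -0.002]
ft_force: [-12.1, -11.6, 8.1]
opening: 0.0115
finger_force: 30.2
```

Request:
{"fn": "jog_arm", "kwargs": {
  "increments": [
    [0,0.05,0,0,0,0],
    [0,0,0,0,0,0]
  ]
}}

```text
clock: 39.1
eef_pos: [0.5277, -0.0833, 0.0696]
eef_rot: [-0.008, 0.001, 1.0, -0.002]
ft_force: [-10.8, -11.7, 7.5]
opening: 0.0117
finger_force: 30.2
```

Request:
{"fn": "jog_arm", "kwargs": {
  "increments": [
    [0,0.04,0,0,0,0],
    [0,0,0,0,0,0]
  ]
}}

```text
clock: 39.3
eef_pos: [0.5278, -0.0827, 0.0698]
eef_rot: [-0.008, 0.001, 1.0, -0.003]
ft_force: [-11.0, -16.2, 8.1]
opening: 0.0115
finger_force: 30.2
```

Request:
{"fn": "jog_arm", "kwargs": {
  "increments": [
    [0,0.04,0,0,0,0],
    [0,0,0,0,0,0]
  ]
}}

```text
clock: 39.5
eef_pos: [0.5278, -0.0822, 0.07]
eef_rot: [-0.008, 0.0, 1.0, -0.004]
ft_force: [-10.7, -21.0, 7.5]
opening: 0.0117
finger_force: 30.3
```

Request:
{"fn": "jog_arm", "kwargs": {
  "increments": [
    [0,-0.02,-0.04,0,0,0],
    [0,0,0,0,0,0],
    [0,0,0,0,0,0],
    [0,0,0,0,0,0],
    [0,0,0,0,0,0]
  ],
  "fingers": 0.62
}}

```text
clock: 40.0
eef_pos: [0.5357, -0.0767, 0.0722]
eef_rot: [0.001, -0.0, 1.0, 0.0]
ft_force: [-0.1, -0.0, 0.4]
opening: 0.0322
finger_force: 0.0
```

Request:
{"fn": "jog_arm", "kwargs": {
  "increments": [
    [0,0,-0.3,0,0,0],
    [0,0,-0.7,0,0,0],
    [0,0,-1,0,0,0],
    [0,0,-1,0,0,0],
    [0,0,-1,0,0,0]
  ]
}}

```text
clock: 40.5
eef_pos: [0.5347, -0.077, 0.2348]
eef_rot: [0.001, -0.0, 1.0, 0.0]
ft_force: [0.7, 0.6, 0.6]
opening: 0.0332
finger_force: 0.0
```

Request:
{"fn": "jog_arm", "kwargs": {
  "increments": [
    [0.5,0.5,-0.8,0,0,0],
    [0.5,0.5,-0.8,0,0,0],
    [0.5,0.5,-0.8,0,0,0],
    [0.5,0.5,-0.8,0,0,0],
    [0.5,0,-0.8,0,0,0]
  ]
}}

```text
clock: 41.0
eef_pos: [0.4335, 0.0041, 0.3944]
eef_rot: [0.001, -0.001, 1.0, 0.001]
ft_force: [0.4, 0.5, 0.4]
opening: 0.0326
finger_force: 0.0
```

Request:
{"fn": "jog_arm", "kwargs": {
  "increments": [
    [0,0,0,0,0,0],
    [0,0,0,0,0,0],
    [0,0,0,0,0,0]
  ],
  "fingers": 0
}}

```text
clock: 41.3
eef_pos: [0.4344, 0.0027, 0.3914]
eef_rot: [-0.001, 0.0, 1.0, 0.0]
ft_force: [-0.1, -0.4, 0.5]
opening: 0.0497
finger_force: 0.0
```

```bash
python3 chk.py w7; python3 cr.py w7 w7c 140,130,230,172
python3 - <<'E'
from h import *
c=cam("w7")
for y in (96,36,-24,-84): print(proj(c,frame([.5365,.001,.001],np.array([[-48,y+11.8,49],[28,y+11.8,49],[35,y,42]])*1e-3)).round(1).tolist())
E
```

```text
28 [448.8 133.5] [0.3894 0.3858]
19 [470.7 151.7] [0.4218 0.453 ]
19 [236.4 168.2] [ 0.4661 -0.0237]
28 [207.8 181.5] [ 0.4898 -0.074 ]
29 [278.3 181.6] [0.4899 0.0485]
26 [312.5 182. ] [0.4904 0.109 ]
24 [236.7 209.3] [ 0.5412 -0.0242]
24 [209.7 222.1] [ 0.5666 -0.0741]
21 [276.8 222.5] [0.5669 0.0481]
19 [310.  222.4] [0.5673 0.1096]
17 [211.5 233.1] [ 0.5888 -0.0718]
24 [230.7 233. ] [ 0.5882 -0.0361]
21 [243.8 233.4] [ 0.5889 -0.012 ]
24 [276.6 233.4] [0.5889 0.0484]
22 [263.5 233.7] [0.5895 0.0243]
41.45 [0.4347 0.0025 0.3908] [-0.2  0.5 -0.2] 0.06128544200035871
[[313.1, 181.8], [310.3, 222.2], [303.1, 224.3]]
[[278.7, 181.7], [277.5, 222.6], [270.6, 224.6]]
[[243.7, 181.7], [244.0, 222.6], [237.7, 224.6]]
[[208.8, 181.8], [210.8, 222.4], [205.1, 224.3]]
```

View pics/w7c.png

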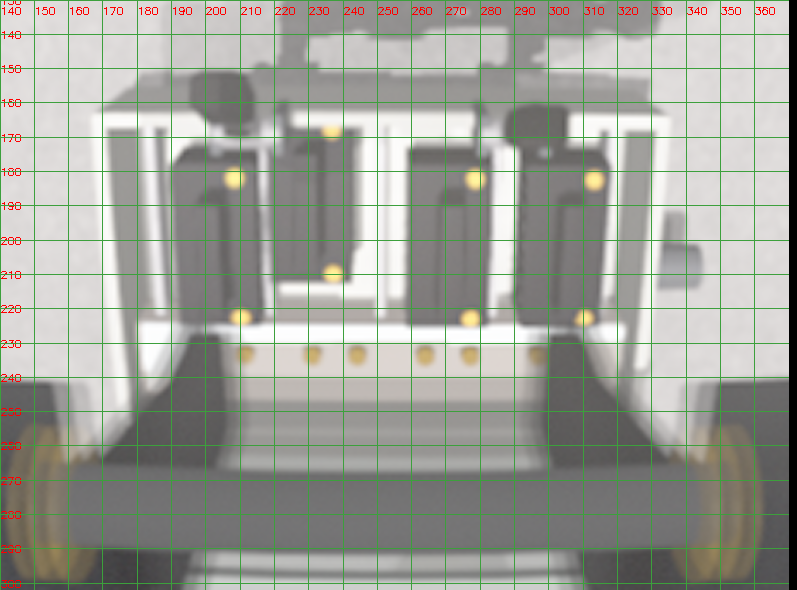

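The lane-2 module (dots at (236.4,168) and (236.7,209)) was knocked about 25 mm back and 13 mm right. The other three are home. I'll re-grip it and push it home again.

Request:
{"fn": "jog_arm", "kwargs": {
  "increments": [
    [-0.39,-0.19,0.95,0,0,0],
    [-0.39,-0.19,0.95,0,0,0],
    [-0.39,-0.19,0.95,0,0,0],
    [-0.39,-0.19,0.95,0,0,0],
    [-0.39,-0.19,0.95,0,0,0]
  ],
  "fingers": 0.65
}}

```text
clock: 41.95
eef_pos: [0.513, -0.0361, 0.1996]
eef_rot: [-0.001, 0.0, 1.0, -0.0]
ft_force: [0.1, 0.9, 0.9]
opening: 0.0371
finger_force: 0.0
```

Request:
{"fn": "jog_arm", "kwargs": {
  "increments": [
    [0,0,0,0,0,0],
    [0,0,0,0,0,0],
    [0,0,0,0,0,0]
  ]
}}

```text
clock: 42.25
eef_pos: [0.5134, -0.0352, 0.2037]
eef_rot: [0.001, -0.0, 1.0, 0.0]
ft_force: [0.9, -0.7, 1.5]
opening: 0.031
finger_force: 0.0
```

```bash
python3 chk.py w8
```

```text
59 [263.2 131.4] [ 0.4632 -0.0236]
41 [215.3 155.4] [ 0.4884 -0.0738]
37 [330.2 156.6] [0.4888 0.0487]
56 [382.  158.5] [0.4893 0.1106]
66 [262.2 202.4] [ 0.5408 -0.0238]
54 [217.9 222.8] [ 0.5655 -0.0736]
49 [325.1 223.4] [0.5667 0.0491]
31 [373.8 223.3] [0.568  0.1108]
42 [351.9 237.9] [0.5865 0.0847]
37 [370.3 237.1] [0.5864 0.1092]
60 [198.7 239.8] [ 0.5876 -0.0972]
62 [250.6 240.4] [ 0.5875 -0.0365]
67 [271.9 240.5] [ 0.5877 -0.012 ]
67 [302.7 240.4] [0.588  0.0242]
43 [323.1 238.8] [0.5865 0.0486]
42.4 [ 0.5132 -0.0349  0.2039] [ 0.2 -0.3 -0.3] 0.03055722808056992
```

Request:
{"fn": "jog_arm", "kwargs": {
  "increments": [
    [0,0,0.9,0,0,0],
    [0,0,0.9,0,0,0],
    [0,0,0.8,0,0,0],
    [0,0,0.6,0,0,0],
    [0,0,0.13,0,0,0]
  ]
}}

```text
clock: 42.9
eef_pos: [0.5113, -0.0353, 0.0674]
eef_rot: [-0.002, 0.0, 1.0, -0.0]
ft_force: [-0.8, 0.2, 0.3]
opening: 0.0304
finger_force: 0.0
```

Request:
{"fn": "jog_arm", "kwargs": {
  "increments": [
    [0,0,0,0,0,0],
    [0,0,0,0,0,0],
    [0,0,0,0,0,0],
    [0,0,0,0,0,0],
    [0,0,0,0,0,0]
  ],
  "fingers": 1
}}

```text
clock: 43.4
eef_pos: [0.5139, -0.0352, 0.0703]
eef_rot: [0.002, -0.0, 1.0, 0.0]
ft_force: [0.4, 0.6, 6.2]
opening: 0.0116
finger_force: 30.0
```

Request:
{"fn": "jog_arm", "kwargs": {
  "increments": [
    [0,0,0,0,0,0],
    [0,0,0,0,0,0]
  ]
}}

```text
clock: 43.6
eef_pos: [0.5138, -0.0353, 0.0703]
eef_rot: [0.002, -0.0, 1.0, 0.0]
ft_force: [-0.4, -0.7, 6.1]
opening: 0.0117
finger_force: 30.0
```

Request:
{"fn": "jog_arm", "kwargs": {
  "increments": [
    [0,0.03,-0.06,0,0,0],
    [-0.1,0.05,0,0,0,0],
    [-0.1,0.05,0,0,0,0],
    [-0.1,0.05,0,0,0,0],
    [0,0,0,0,0,0]
  ]
}}

```text
clock: 44.1
eef_pos: [0.5253, -0.0277, 0.0707]
eef_rot: [0.0, -0.0, 1.0, 0.0]
ft_force: [0.9, -0.1, -3.8]
opening: 0.0116
finger_force: 30.0
```

Request:
{"fn": "jog_arm", "kwargs": {
  "increments": [
    [-0.1,0,0,0,0,0],
    [-0.08,0,0,0,0,0],
    [0,0,0,0,0,0]
  ]
}}

```text
clock: 44.4
eef_pos: [0.5325, -0.028, 0.0711]
eef_rot: [0.0, 0.0, 1.0, 0.0]
ft_force: [0.4, -0.2, -3.3]
opening: 0.0118
finger_force: 30.0
```

Request:
{"fn": "jog_arm", "kwargs": {
  "increments": [
    [-0.05,0,0,0,0,0],
    [0,0,0,0,0,0]
  ]
}}

```text
clock: 44.6
eef_pos: [0.5341, -0.0281, 0.0711]
eef_rot: [0.0, 0.0, 1.0, 0.0]
ft_force: [-0.5, -0.3, -3.6]
opening: 0.0115
finger_force: 30.0
```

Request:
{"fn": "jog_arm", "kwargs": {
  "increments": [
    [-0.03,0,0.04,0,0,0],
    [0,0,0,0,0,0]
  ]
}}

```text
clock: 44.8
eef_pos: [0.5347, -0.0283, 0.0704]
eef_rot: [-0.001, -0.0, 1.0, -0.0]
ft_force: [-3.3, -0.0, 4.3]
opening: 0.0115
finger_force: 30.0
```

Request:
{"fn": "jog_arm", "kwargs": {
  "increments": [
    [-0.04,0,0,0,0,0],
    [0,0,0,0,0,0]
  ]
}}

```text
clock: 45.0
eef_pos: [0.5349, -0.0284, 0.0704]
eef_rot: [-0.002, 0.0, 1.0, -0.0]
ft_force: [-6.4, 1.3, 8.7]
opening: 0.0118
finger_force: 30.0
```

Request:
{"fn": "jog_arm", "kwargs": {
  "increments": [
    [-0.04,0,0,0,0,0],
    [0,0,0,0,0,0]
  ]
}}

```text
clock: 45.2
eef_pos: [0.5361, -0.0285, 0.0705]
eef_rot: [-0.002, 0.0, 1.0, -0.001]
ft_force: [-7.8, 1.0, 8.9]
opening: 0.0117
finger_force: 30.0
```

Request:
{"fn": "jog_arm", "kwargs": {
  "increments": [
    [-0.04,0,0,0,0,0],
    [0,0,0,0,0,0]
  ]
}}

```text
clock: 45.4
eef_pos: [0.5378, -0.0286, 0.0705]
eef_rot: [-0.002, 0.0, 1.0, -0.001]
ft_force: [-2.8, -0.0, 3.1]
opening: 0.0115
finger_force: 30.0
```

Request:
{"fn": "jog_arm", "kwargs": {
  "increments": [
    [-0.04,0,0,0,0,0],
    [0,0,0,0,0,0]
  ]
}}

```text
clock: 45.6
eef_pos: [0.5383, -0.0287, 0.0706]
eef_rot: [-0.004, 0.0, 1.0, -0.001]
ft_force: [-10.5, 1.4, 12.2]
opening: 0.0119
finger_force: 30.0
```

Request:
{"fn": "jog_arm", "kwargs": {
  "increments": [
    [-0.05,0,-0.02,0,0,0],
    [0,0,0,0,0,0]
  ]
}}

```text
clock: 45.8
eef_pos: [0.5392, -0.0288, 0.0705]
eef_rot: [-0.005, 0.001, 1.0, -0.001]
ft_force: [-10.2, 2.2, 9.5]
opening: 0.0116
finger_force: 30.0
```

Request:
{"fn": "jog_arm", "kwargs": {
  "increments": [
    [-0.03,0.1,-0.02,0,0,0],
    [0,0.05,0,0,0,0],
    [0,0,0,0,0,0]
  ]
}}

```text
clock: 46.1
eef_pos: [0.5393, -0.0252, 0.0708]
eef_rot: [-0.006, 0.001, 1.0, -0.002]
ft_force: [-9.0, -7.3, 7.6]
opening: 0.0118
finger_force: 30.1
```

Request:
{"fn": "jog_arm", "kwargs": {
  "increments": [
    [0,0.05,0,0,0,0],
    [0,0,0,0,0,0]
  ]
}}

```text
clock: 46.3
eef_pos: [0.5393, -0.0235, 0.0709]
eef_rot: [-0.006, 0.001, 1.0, -0.003]
ft_force: [-9.1, -9.7, 7.0]
opening: 0.0116
finger_force: 30.1
```

Request:
{"fn": "jog_arm", "kwargs": {
  "increments": [
    [0,0.05,0,0,0,0],
    [0,0,0,0,0,0]
  ]
}}

```text
clock: 46.5
eef_pos: [0.5393, -0.0226, 0.071]
eef_rot: [-0.007, 0.0, 1.0, -0.003]
ft_force: [-8.6, -13.6, 8.0]
opening: 0.0121
finger_force: 30.2
```

Request:
{"fn": "jog_arm", "kwargs": {
  "increments": [
    [0,0.04,0,0,0,0],
    [0,0,0,0,0,0]
  ]
}}

```text
clock: 46.7
eef_pos: [0.5393, -0.0223, 0.0711]
eef_rot: [-0.007, 0.0, 1.0, -0.004]
ft_force: [-6.7, -19.9, 6.4]
opening: 0.0115
finger_force: 30.2
```

Request:
{"fn": "jog_arm", "kwargs": {
  "increments": [
    [0,-0.02,-0.04,0,0,0],
    [0,0,0,0,0,0],
    [0,0,0,0,0,0],
    [0,0,0,0,0,0],
    [0,0,0,0,0,0]
  ],
  "fingers": 0.65
}}

```text
clock: 47.2
eef_pos: [0.5457, -0.0167, 0.0732]
eef_rot: [0.001, -0.0, 1.0, 0.0]
ft_force: [-0.3, 0.5, 0.3]
opening: 0.0301
finger_force: 0.0
```

Request:
{"fn": "jog_arm", "kwargs": {
  "increments": [
    [0,0,-0.3,0,0,0],
    [0,0,-0.7,0,0,0],
    [0,0,-1,0,0,0],
    [0,0,-1,0,0,0],
    [0,0,-1,0,0,0]
  ]
}}

```text
clock: 47.7
eef_pos: [0.5447, -0.0171, 0.2356]
eef_rot: [0.001, -0.0, 1.0, 0.0]
ft_force: [1.3, -0.6, -0.4]
opening: 0.0307
finger_force: 0.0
```

Request:
{"fn": "jog_arm", "kwargs": {
  "increments": [
    [0.8,0.1,-0.8,0,0,0],
    [0.8,0.1,-0.8,0,0,0],
    [0.6,0.1,-0.4,0,0,0],
    [0,0,0,0,0,0],
    [0,0,0,0,0,0]
  ],
  "fingers": 1
}}

```text
clock: 48.2
eef_pos: [0.4566, -0.005, 0.3141]
eef_rot: [0.002, -0.0, 1.0, 0.001]
ft_force: [-0.5, -0.1, 0.6]
opening: 0.0023
finger_force: 0.0
```

```bash
python3 chk.py w9;  python3 - <<'E'
from h import *
c=cam("w9")
for y in (96,36,-24,-84): print(proj(c,frame([.5365,.001,.001],np.array([[-48,y+11.8,49],[28,y+11.8,49]])*1e-3)).round(1).tolist())
E
```

```text
32 [477.6 127.2] [0.3895 0.386 ]
15 [499.9 147.8] [0.4213 0.4554]
37 [204.8 180.6] [ 0.4901 -0.0737]
37 [246.4 180.8] [ 0.4905 -0.0126]
34 [288.3 181. ] [0.4906 0.0487]
38 [328.9 181.4] [0.4908 0.1103]
31 [207.2 228.4] [ 0.5672 -0.0739]
30 [286.1 229. ] [0.5679 0.0486]
25 [324.8 228.4] [0.5678 0.1105]
20 [193.6 239.8] [ 0.5876 -0.0972]
19 [208.6 239.8] [ 0.5872 -0.0728]
12 [230.5 240.2] [ 0.5874 -0.0381]
7 [272.  240.3] [0.5874 0.0272]
16 [285.5 240.1] [0.5873 0.0486]
18 [308.6 239.7] [0.5872 0.0857]
15 [323.4 239.9] [0.5881 0.1102]
48.35 [ 0.4569 -0.0053  0.3119] [-0.4 -0.1 -0.1] 0.0007777416631797998
[[329.0, 180.9], [324.9, 228.1]]
[[288.9, 180.7], [286.8, 228.6]]
[[247.3, 180.6], [247.5, 228.8]]
[[205.9, 180.7], [208.3, 228.5]]
```

All four are home. Now go over the lid and behind it, fingers shut.

Request:
{"fn": "jog_arm", "kwargs": {
  "increments": [
    [-1,0,0,0,0,0],
    [-1,0,0,0,0,0],
    [-1,0,0,0,0,0],
    [-1,0,0,0,0,0],
    [-1,0,0,0,0,0]
  ]
}}

```text
clock: 48.85
eef_pos: [0.6587, -0.0057, 0.3105]
eef_rot: [-0.002, 0.0, 1.0, -0.0]
ft_force: [1.3, -0.4, 0.6]
opening: 0.0006
finger_force: 0.0
```

Request:
{"fn": "jog_arm", "kwargs": {
  "increments": [
    [-1,0.12,0,0,0,0],
    [0,0,0.8,0,0,0],
    [0,0,0.8,0,0,0],
    [0,0,0.6,0,0,0],
    [0,0,0,0,0,0]
  ]
}}

```text
clock: 49.35
eef_pos: [0.6947, -0.001, 0.2176]
eef_rot: [-0.006, 0.001, 1.0, -0.001]
ft_force: [-0.1, -0.1, -0.6]
opening: 0.0003
finger_force: 0.0
```

Request:
{"fn": "jog_arm", "kwargs": {
  "increments": [
    [0.4,0,0,0,0,0],
    [0.4,0,0,0,0,0],
    [0.4,0,0,0,0,0],
    [0.4,0,0,0,0,0],
    [0,0,0,0,0,0]
  ]
}}

```text
clock: 49.85
eef_pos: [0.633, -0.0006, 0.2269]
eef_rot: [0.002, -0.0, 1.0, 0.0]
ft_force: [0.0, -0.5, 0.3]
opening: 0.0003
finger_force: 0.0
```

Request:
{"fn": "jog_arm", "kwargs": {
  "increments": [
    [0.4,0,0,0,0,0],
    [0.4,0,0,0,0,0],
    [0.2,0,0,0,0,0],
    [0,0,0,0,0,0]
  ]
}}

```text
clock: 50.25
eef_pos: [0.5929, -0.0005, 0.2253]
eef_rot: [0.0, -0.0, 1.0, 0.0]
ft_force: [0.5, 0.1, -0.7]
opening: 0.0008
finger_force: 0.2
```

Run:
```python
from cell import vision
import cv2,numpy as np
ims=[]
for n,(x,y,w,h) in (("scene",(170,100,150,150)),("side",(215,90,150,150))):
    im=np.mean([vision.read_camera(n).astype(float) for _ in range(3)],0)[y:y+h,x:x+w]
    ims.append(cv2.resize(im,(395,395),interpolation=cv2.INTER_CUBIC))
cv2.imwrite("pics/lid1.png",np.clip(np.hstack(ims),0,255).astype(np.uint8))
```

```text
(no output)
```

View pics/lid1.png

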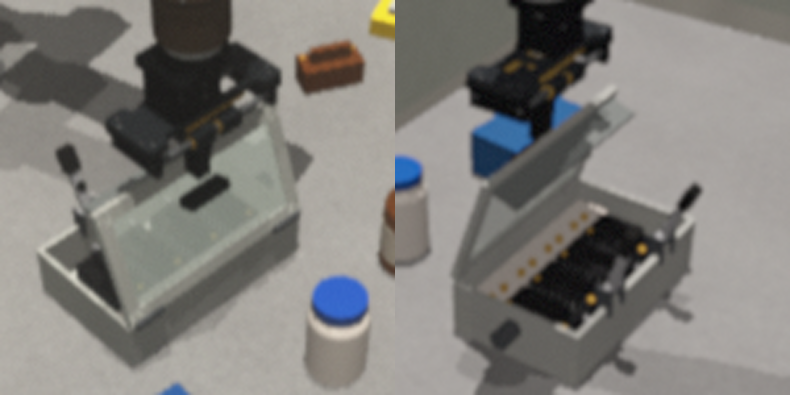

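The lid is following at about 1.3 rad, with the fingertip behind its upper edge. Continue the arc.

Request:
{"fn": "jog_arm", "kwargs": {
  "increments": [
    [0.33,0,0.11,0,0,0],
    [0.33,0,0.11,0,0,0],
    [0.33,0,0.11,0,0,0],
    [0,0,0,0,0,0]
  ]
}}

```text
clock: 50.95
eef_pos: [0.552, -0.0006, 0.2112]
eef_rot: [-0.001, 0.0, 1.0, -0.0]
ft_force: [-0.2, 0.9, 0.5]
opening: 0.0004
finger_force: 0.0
```

Request:
{"fn": "jog_arm", "kwargs": {
  "increments": [
    [0.28,0,0.23,0,0,0],
    [0.28,0,0.23,0,0,0],
    [0.28,0,0.23,0,0,0],
    [0,0,0,0,0,0]
  ]
}}

```text
clock: 51.35
eef_pos: [0.5184, -0.0007, 0.1832]
eef_rot: [-0.001, 0.0, 1.0, -0.0]
ft_force: [0.3, -0.4, -1.3]
opening: 0.0005
finger_force: 0.0
```

Request:
{"fn": "jog_arm", "kwargs": {
  "increments": [
    [0.21,0,0.29,0,0,0],
    [0.21,0,0.29,0,0,0],
    [0,0,0,0,0,0]
  ]
}}

```text
clock: 51.65
eef_pos: [0.502, -0.0007, 0.16]
eef_rot: [-0.002, 0.0, 1.0, -0.0]
ft_force: [0.6, 0.2, -0.1]
opening: 0.0003
finger_force: 0.0
```

Request:
{"fn": "jog_arm", "kwargs": {
  "increments": [
    [0,0,-0.9,0,0,0],
    [-0.42,0,-0.1,0,0,0],
    [-0.42,0,0,0,0,0],
    [0,0,0.5,0,0,0],
    [0,0,0,0,0,0]
  ]
}}

```text
clock: 52.15
eef_pos: [0.5356, -0.0008, 0.179]
eef_rot: [-0.003, 0.001, 1.0, -0.0]
ft_force: [-0.4, -1.2, 0.5]
opening: 0.0005
finger_force: 0.0
```

Request:
{"fn": "jog_arm", "kwargs": {
  "increments": [
    [0.1,0,0.25,0,0,0],
    [0.1,0,0.25,0,0,0],
    [0,0,0,0,0,0]
  ]
}}

```text
clock: 52.45
eef_pos: [0.5267, -0.0007, 0.1597]
eef_rot: [-0.001, 0.0, 1.0, -0.0]
ft_force: [0.6, 0.4, -0.5]
opening: 0.0008
finger_force: 0.0
```

Request:
{"fn": "jog_arm", "kwargs": {
  "increments": [
    [0.15,0,0.25,0,0,0],
    [0.15,0,0.25,0,0,0],
    [0,0,0,0,0,0]
  ]
}}

```text
clock: 52.75
eef_pos: [0.5147, -0.0007, 0.1393]
eef_rot: [-0.001, 0.0, 1.0, -0.0]
ft_force: [-0.2, 0.1, 0.8]
opening: 0.0002
finger_force: 0.0
```

Request:
{"fn": "jog_arm", "kwargs": {
  "increments": [
    [0.1,0,0.2,0,0,0],
    [0,0,0.2,0,0,0],
    [0,0,0,0,0,0]
  ]
}}

```text
clock: 53.05
eef_pos: [0.5116, -0.0006, 0.1234]
eef_rot: [-0.001, 0.0, 1.0, -0.0]
ft_force: [-0.0, -0.8, 0.8]
opening: 0.0003
finger_force: 0.0
```

Request:
{"fn": "jog_arm", "kwargs": {
  "increments": [
    [0,0,0.06,0,0,0],
    [0,0,0,0,0,0]
  ]
}}

```text
clock: 53.25
eef_pos: [0.5125, -0.0005, 0.1221]
eef_rot: [-0.0, 0.0, 1.0, -0.0]
ft_force: [-0.9, -0.4, -0.7]
opening: 0.0006
finger_force: 0.0
```

Request:
{"fn": "jog_arm", "kwargs": {
  "increments": [
    [0,0,0.06,0,0,0],
    [0,0,0,0,0,0]
  ]
}}

```text
clock: 53.45
eef_pos: [0.5127, -0.0005, 0.1214]
eef_rot: [0.001, -0.0, 1.0, -0.0]
ft_force: [-3.1, 1.2, 7.8]
opening: 0.0005
finger_force: 4.0
```

Request:
{"fn": "jog_arm", "kwargs": {
  "increments": [
    [0,0,0.06,0,0,0],
    [0,0,0,0,0,0]
  ]
}}

```text
clock: 53.65
eef_pos: [0.5128, -0.0004, 0.1212]
eef_rot: [0.001, -0.001, 1.0, -0.0]
ft_force: [-8.0, 2.4, 22.2]
opening: 0.0003
finger_force: 10.7
```

Contact sits exactly at the shut height, 22 N, so the lid is closed. Now the left lever: up, back, and approach from the robot side.

Request:
{"fn": "jog_arm", "kwargs": {
  "increments": [
    [0,0,-0.5,0,0,0],
    [0,0,-0.9,0,0,0],
    [0,0,-0.9,0,0,0],
    [0,0,-0.9,0,0,0],
    [0,0,0,0,0,0]
  ]
}}

```text
clock: 54.15
eef_pos: [0.5154, -0.0001, 0.2513]
eef_rot: [0.006, -0.0, 1.0, 0.001]
ft_force: [0.0, 0.8, -0.1]
opening: 0.0005
finger_force: 0.0
```

Request:
{"fn": "jog_arm", "kwargs": {
  "increments": [
    [0.8,0.38,0,0,0,0],
    [0.8,0.38,0,0,0,0],
    [0.8,0.38,0,0,0,0],
    [0.8,0.38,0,0,0,0],
    [0,0,0,0,0,0]
  ]
}}

```text
clock: 54.65
eef_pos: [0.3812, 0.0607, 0.2453]
eef_rot: [-0.0, -0.001, 1.0, 0.001]
ft_force: [0.4, 0.3, 0.4]
opening: 0.0002
finger_force: 0.0
```

Request:
{"fn": "jog_arm", "kwargs": {
  "increments": [
    [0,0,0.7,0,0,0],
    [0,0,0.7,0,0,0],
    [0,0,0.55,0,0,0],
    [0,0,0,0,0,0],
    [0,0,0,0,0,0]
  ]
}}

```text
clock: 55.15
eef_pos: [0.3849, 0.0603, 0.1678]
eef_rot: [0.0, 0.0, 1.0, -0.0]
ft_force: [0.0, -0.1, 0.8]
opening: 0.0009
finger_force: 0.0
```

```bash
python3 w.py w10
```

```text
55.3 [0.3853 0.0607 0.1687] [1.2e-03 1.0e-04 1.0e+00 6.0e-04] [-0.73  0.63  0.93]
```

View pics/w10.png

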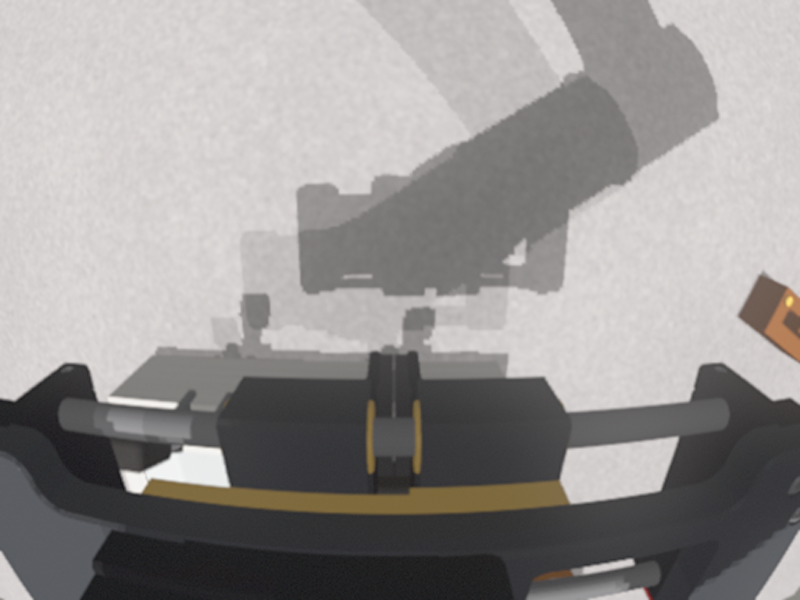

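The closed fingertips are in front of the left lever. Swing it over.

Request:
{"fn": "jog_arm", "kwargs": {
  "increments": [
    [-0.33,0,-0.05,0,0,0],
    [-0.33,0,-0.05,0,0,0],
    [-0.33,0,-0.05,0,0,0],
    [-0.33,0,-0.05,0,0,0],
    [0,0,0,0,0,0]
  ]
}}

```text
clock: 55.8
eef_pos: [0.4392, 0.0605, 0.1762]
eef_rot: [0.001, 0.0, 1.0, 0.0]
ft_force: [-0.6, -0.2, 0.0]
opening: 0.0006
finger_force: 0.0
```

Request:
{"fn": "jog_arm", "kwargs": {
  "increments": [
    [-0.25,0,0,0,0,0],
    [-0.25,0,0,0,0,0],
    [-0.25,0,0,0,0,0],
    [-0.27,0,0.05,0,0,0],
    [0,0,0,0,0,0]
  ]
}}

```text
clock: 56.3
eef_pos: [0.4797, 0.0605, 0.1733]
eef_rot: [0.001, 0.0, 1.0, -0.0]
ft_force: [-0.6, 0.2, 0.2]
opening: 0.0004
finger_force: 0.0
```

Request:
{"fn": "jog_arm", "kwargs": {
  "increments": [
    [-0.25,0,0.15,0,0,0],
    [-0.23,0,0.2,0,0,0],
    [0,0,0,0,0,0]
  ]
}}

```text
clock: 56.6
eef_pos: [0.4984, 0.0604, 0.1585]
eef_rot: [0.0, 0.0, 1.0, -0.0]
ft_force: [0.8, -1.0, 0.8]
opening: 0.0007
finger_force: 0.0
```

Continue down to TCP (0.522, 0.115).

Request:
{"fn": "jog_arm", "kwargs": {
  "increments": [
    [-0.17,0,0.2,0,0,0],
    [-0.17,0,0.22,0,0,0],
    [0,0,0,0,0,0]
  ]
}}

```text
clock: 56.9
eef_pos: [0.5113, 0.0603, 0.1414]
eef_rot: [-0.0, 0.0, 1.0, -0.0]
ft_force: [-0.9, 0.9, 0.5]
opening: 0.0004
finger_force: 0.0
```

Request:
{"fn": "jog_arm", "kwargs": {
  "increments": [
    [-0.15,0,0.2,0,0,0],
    [-0.1,0,0.2,0,0,0],
    [0,0,0.1,0,0,0],
    [0,0,0,0,0,0]
  ]
}}

```text
clock: 57.3
eef_pos: [0.5208, 0.0603, 0.1221]
eef_rot: [-0.0, 0.0, 1.0, -0.0]
ft_force: [-0.6, -1.0, 0.1]
opening: 0.0008
finger_force: 0.0
```

Request:
{"fn": "jog_arm", "kwargs": {
  "increments": [
    [0,0,0.1,0,0,0],
    [0,0,0,0,0,0]
  ]
}}

```text
clock: 57.5
eef_pos: [0.5207, 0.0604, 0.1186]
eef_rot: [0.0, 0.0, 1.0, 0.0]
ft_force: [-0.2, 0.5, -0.2]
opening: 0.0005
finger_force: 0.0
```

Request:
{"fn": "jog_arm", "kwargs": {
  "increments": [
    [0,0,0.05,0,0,0],
    [0,0,0,0,0,0]
  ]
}}

```text
clock: 57.7
eef_pos: [0.5208, 0.0604, 0.1168]
eef_rot: [0.0, 0.0, 1.0, 0.0]
ft_force: [0.5, 0.3, 0.5]
opening: 0.0005
finger_force: 0.2
```

Request:
{"fn": "jog_arm", "kwargs": {
  "increments": [
    [0,0,0.05,0,0,0],
    [0,0,0,0,0,0]
  ]
}}

```text
clock: 57.9
eef_pos: [0.5209, 0.0604, 0.1154]
eef_rot: [0.0, -0.0, 1.0, 0.0]
ft_force: [-0.9, -0.0, 4.4]
opening: 0.0004
finger_force: 2.2
```

Request:
{"fn": "jog_arm", "kwargs": {
  "increments": [
    [0,0,0.05,0,0,0],
    [0,0,0,0,0,0]
  ]
}}

```text
clock: 58.1
eef_pos: [0.521, 0.0604, 0.1151]
eef_rot: [0.001, -0.0, 1.0, -0.0]
ft_force: [-4.8, 0.5, 16.3]
opening: -0.0
finger_force: 7.6
```

Request:
{"fn": "jog_arm", "kwargs": {
  "increments": [
    [0,0,0.05,0,0,0],
    [0,0,0,0,0,0]
  ]
}}

```text
clock: 58.3
eef_pos: [0.5211, 0.0604, 0.115]
eef_rot: [0.001, -0.001, 1.0, -0.0]
ft_force: [-8.9, 0.6, 26.2]
opening: 0.0004
finger_force: 12.7
```

Left lever is fully down (0.115 as predicted). Same for the right one.

Request:
{"fn": "jog_arm", "kwargs": {
  "increments": [
    [0,0,-0.6,0,0,0],
    [0,0,-0.9,0,0,0],
    [0,0,-0.9,0,0,0],
    [0,0,-0.9,0,0,0],
    [0,0,-0.1,0,0,0]
  ]
}}

```text
clock: 58.8
eef_pos: [0.5227, 0.0608, 0.2515]
eef_rot: [0.004, -0.0, 1.0, 0.001]
ft_force: [0.7, -0.5, 0.2]
opening: 0.0001
finger_force: 0.0
```

Request:
{"fn": "jog_arm", "kwargs": {
  "increments": [
    [0.7,-0.6,0,0,0,0],
    [0.7,-0.6,0,0,0,0],
    [0.7,-0.6,0,0,0,0],
    [0.7,-0.6,0,0,0,0],
    [0.7,-0.6,0,0,0,0]
  ]
}}

```text
clock: 59.3
eef_pos: [0.3786, -0.0605, 0.2457]
eef_rot: [-0.001, 0.0, 1.0, 0.0]
ft_force: [0.9, 0.2, 0.2]
opening: 0.0002
finger_force: 0.0
```

Request:
{"fn": "jog_arm", "kwargs": {
  "increments": [
    [0,0,0.7,0,0,0],
    [0,0,0.7,0,0,0],
    [0,0,0.5,0,0,0],
    [0,0,0,0,0,0],
    [0,0,0,0,0,0]
  ]
}}

```text
clock: 59.8
eef_pos: [0.3805, -0.0598, 0.1707]
eef_rot: [-0.001, -0.0, 1.0, -0.0]
ft_force: [0.2, 0.6, 1.4]
opening: 0.0004
finger_force: 0.0
```

Request:
{"fn": "jog_arm", "kwargs": {
  "increments": [
    [-0.36,0,-0.03,0,0,0],
    [-0.36,0,-0.03,0,0,0],
    [-0.36,0,-0.03,0,0,0],
    [-0.36,0,-0.03,0,0,0],
    [0,0,0,0,0,0]
  ]
}}

```text
clock: 60.3
eef_pos: [0.4401, -0.0595, 0.1766]
eef_rot: [0.001, 0.0, 1.0, 0.0]
ft_force: [-0.2, 0.5, 0.1]
opening: 0.0006
finger_force: 0.0
```

Request:
{"fn": "jog_arm", "kwargs": {
  "increments": [
    [-0.25,0,0,0,0,0],
    [-0.25,0,0,0,0,0],
    [-0.25,0,0,0,0,0],
    [-0.27,0,0.05,0,0,0],
    [0,0,0,0,0,0]
  ]
}}

```text
clock: 60.8
eef_pos: [0.481, -0.0596, 0.1733]
eef_rot: [0.001, 0.0, 1.0, -0.0]
ft_force: [0.0, -0.2, -1.0]
opening: 0.0008
finger_force: 0.0
```

Request:
{"fn": "jog_arm", "kwargs": {
  "increments": [
    [-0.25,0,0.15,0,0,0],
    [-0.23,0,0.2,0,0,0],
    [0,0,0,0,0,0]
  ]
}}

```text
clock: 61.1
eef_pos: [0.4996, -0.0597, 0.1584]
eef_rot: [0.0, 0.0, 1.0, -0.0]
ft_force: [0.6, -0.4, 0.4]
opening: 0.0004
finger_force: 0.0
```

Request:
{"fn": "jog_arm", "kwargs": {
  "increments": [
    [-0.17,0,0.2,0,0,0],
    [-0.17,0,0.22,0,0,0],
    [0,0,0,0,0,0]
  ]
}}

```text
clock: 61.4
eef_pos: [0.5126, -0.0597, 0.1414]
eef_rot: [-0.0, 0.0, 1.0, -0.0]
ft_force: [-0.3, 0.7, -0.8]
opening: 0.0004
finger_force: 0.0
```

Request:
{"fn": "jog_arm", "kwargs": {
  "increments": [
    [-0.15,0,0.2,0,0,0],
    [-0.1,0,0.2,0,0,0],
    [0,0,0.1,0,0,0],
    [0,0,0,0,0,0]
  ]
}}

```text
clock: 61.8
eef_pos: [0.522, -0.0597, 0.1221]
eef_rot: [-0.0, 0.0, 1.0, -0.0]
ft_force: [0.2, 0.2, -0.5]
opening: 0.0004
finger_force: 0.0
```

Request:
{"fn": "jog_arm", "kwargs": {
  "increments": [
    [0,0,0.1,0,0,0],
    [0,0,0.05,0,0,0],
    [0,0,0,0,0,0]
  ]
}}

```text
clock: 62.1
eef_pos: [0.522, -0.0596, 0.1168]
eef_rot: [0.0, 0.0, 1.0, 0.0]
ft_force: [0.3, -0.0, 1.0]
opening: 0.0008
finger_force: 0.3
```

Request:
{"fn": "jog_arm", "kwargs": {
  "increments": [
    [0,0,0.05,0,0,0],
    [0,0,0,0,0,0]
  ]
}}

```text
clock: 62.3
eef_pos: [0.5221, -0.0597, 0.1154]
eef_rot: [0.0, -0.0, 1.0, -0.0]
ft_force: [0.0, 0.4, 3.8]
opening: 0.0007
finger_force: 2.2
```

Request:
{"fn": "jog_arm", "kwargs": {
  "increments": [
    [0,0,0.1,0,0,0],
    [0,0,0,0,0,0]
  ]
}}

```text
clock: 62.5
eef_pos: [0.5222, -0.0597, 0.1149]
eef_rot: [0.001, -0.001, 1.0, -0.001]
ft_force: [-8.4, 3.0, 25.2]
opening: 0.0005
finger_force: 12.7
```

Request:
{"fn": "jog_arm", "kwargs": {
  "increments": [
    [0,0,-0.6,0,0,0],
    [0,0,-0.9,0,0,0],
    [0,0,-0.9,0,0,0],
    [0,0,-0.9,0,0,0],
    [0.3,0,-0.9,0,0,0]
  ]
}}

```text
clock: 63.0
eef_pos: [0.5098, -0.0597, 0.2795]
eef_rot: [-0.001, 0.0, 1.0, 0.0]
ft_force: [0.9, 0.5, 0.7]
opening: 0.0005
finger_force: 0.0
```

Request:
{"fn": "jog_arm", "kwargs": {
  "increments": [
    [0.6,0.3,-0.9,0,0,0],
    [0.6,0.3,-0.9,0,0,0],
    [0.6,0.3,-0.9,0,0,0],
    [0.6,0.3,0,0,0,0],
    [0,0,0,0,0,0]
  ]
}}

```text
clock: 63.5
eef_pos: [0.4115, -0.0111, 0.3881]
eef_rot: [0.001, -0.001, 1.0, 0.001]
ft_force: [-0.2, 0.1, 0.1]
opening: 0.0004
finger_force: 0.0
```

```bash
python3 chk.py w11 | tail -12
python3 - <<'E'
import cv2,numpy as np
from cell import vision
w=np.load("w11.npz")["im"][120:300,130:370]
ims=[cv2.resize(w,(395,300),interpolation=cv2.INTER_CUBIC)]
im=np.mean([vision.read_camera("side").astype(float) for _ in range(3)],0)[110:240,215:365]
ims.append(cv2.resize(im,(395,300),interpolation=cv2.INTER_CUBIC))
cv2.imwrite("pics/fin.png",(np.clip(np.hstack(ims)/255,0,1)**.6*255).astype(np.uint8))
E
```

```text
29 [453.6 145.6] [0.3897 0.3867]
4 [491.  151.5] [0.3944 0.5025]
6 [492.  159.5] [0.4117 0.51  ]
22 [474.3 162.6] [0.4213 0.4536]
6 [493.  168.5] [0.4315 0.5186]
8 [494.  179.5] [0.4564 0.5292]
12 [495.  192.5] [0.4868 0.5424]
4 [497.5 205. ] [0.5174 0.5627]
63.65 [ 0.4136 -0.0117  0.386 ] [ 0.8 -0.4 -0.4] 0.00024920403959872246
```

View pics/fin.png

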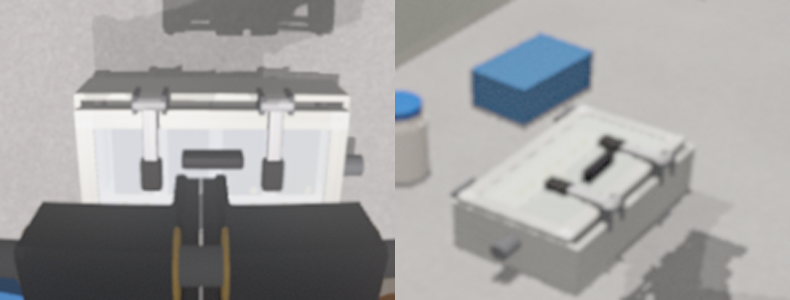

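The lid is flat and shut, both levers lie down on it, and the robot is clear. Handing in.

```bash
python3 -c "
from cell import sign_off; print(sign_off())"
```

```text
the job is handed in; nothing more can be done
None
```

All four modules were loaded and pushed home, one of them (third lane) a second time after it was knocked back. The lid is shut, both clamps are fully down, and the job was handed in at about 64 s of the 210 s limit; no verdict was returned.

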